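Refit the coin counter's knobs and rack the coin tubes

TASK

Get the counting station ready: push each knob onto the coin counter's D-shaft of its own colour until it snaps fully home, and turn it so that its stripe points at the mark of that colour. Lay every coin tube crosswise and centred on the sloping brass rack, where the low brass stops keep it from rolling; so that a knock cannot send the row off, put the iron wedge in the felt lane, thin end uphill, and push it up until it touches the low side of the lowest tube. Leave the loupe, the pill box and the scale block where they are.

Things in the scene. Friction and masses are not known exactly. Their poses are not given: they have to be found in the camera images.
- counter: Cast iron coin counter, fixed, foot 210 (x) x 260 mm (y from -125 to 135). Origin: on its underside; z up, +x away from its register side. Low deck (60 mm high) with the two dials on its -y half; feed head 126 mm and brass hopper 160 mm high on the +y half, the crank beyond at +y. The dials' marks lie on their +x side.
- knob_red: Black push-on knob with red stripe, loose, 60 g, starts upright. Skirt 42 mm across, 18.5 high; on it a grip bar 40 (x) x 14 x 20 mm; 38.5 mm high in all. Origin: centre of the underside; +x: pointer, the bar end the stripe runs to. Blind D bore in the underside, 16.5 deep: round radius 7.7 mm, its flat on the +x side 3.7 mm from the axis; a lip in it snaps over the shaft's balls.
- knob_white: Black push-on knob with white stripe, loose, 60 g, starts upright. Skirt 42 mm across, 18.5 high; on it a grip bar 40 (x) x 14 x 20 mm; 38.5 mm high in all. Origin: centre of the underside; +x: pointer, the bar end the stripe runs to. Blind D bore in the underside, 16.5 deep: round radius 7.7 mm, its flat on the +x side 3.7 mm from the axis; a lip in it snaps over the shaft's balls.
- knob_red_tip (a point): Tip of the red knob's pointer: top of the bar's stripe end, 20 mm out from the knob's axis.
- knob_white_tip (a point): Tip of the white knob's pointer: top of the bar's stripe end, 20 mm out from the knob's axis.
- shaft_red (a point): Red D-shaft (the -x one on the deck): point on its axis in the top of its 53 mm dial disc, where a home knob's underside rests; z up, +x to the shaft's flat, turns with it. Upright, radius 7, flat 3 mm from axis, 16 mm tall, top 3.5 tapered; red line on the disc runs out from the flat. Knob enters within 6 deg and 1 mm; from 8 mm up two spring balls resist, 5 to 12 N, until it snaps.
- shaft_white (a point): White D-shaft (the +x one on the deck): point on its axis in the top of its 53 mm dial disc, where a home knob's underside rests; z up, +x to the shaft's flat, turns with it. Upright, radius 7, flat 3 mm from axis, 16 mm tall, top 3.5 tapered; white line on the disc runs out from the flat. Knob enters within 6 deg and 1 mm; from 8 mm up two spring balls resist, 5 to 12 N, until it snaps.
- mark_red (a point): Red index mark (9 x 7 mm) on the deck beside the red dial, 36 mm from its axis along the counter's +x; fixed.
- mark_white (a point): White index mark (9 x 7 mm) on the deck beside the white dial, 36 mm from its axis along the counter's +x; fixed.
- dial_red (a joint): Turn of the red shaft, rad, counter-clockwise seen from above; 0 when its flat faces the red mark. Range -1.6 to 1.6; stays where it is left, turns at about 0.06 N m. A fitted knob has about 6 degrees of play on it.
- dial_white (a joint): Turn of the white shaft, rad, counter-clockwise seen from above; 0 when its flat faces the white mark. Range -1.6 to 1.6; stays where it is left, turns at about 0.06 N m. A fitted knob has about 6 degrees of play on it.
- deck: Felt-covered sloping deck of the brass tube rack, fixed, 110 (x) x 240 mm (y). Origin: centre of the felt surface; +y uphill (slope 3.5 degrees), z square to the felt. Felt 12 mm above the counter at the open low end, 27 at the railed high end. Three pairs of brass stops cross it at y = 62, 7, -48 mm, 2.5 mm high, at |x| = 25 to 55 mm, with a smooth lane between. Rail 19 mm high at y = 119.
- deck_low (a point): Middle of the deck's open low edge.
- wedge: Iron wedge chock, loose, 60 long x 28 wide x 32 mm high, 0.2 kg, yellow patch on top. Origin: centre of its underside; +x to its thin end. Full height from x = -30 to 0 mm, then a 45 degree face down to a 2 mm edge at x = 30. Both on one flat surface, it touches a tube whose axis is 38 mm ahead of its origin.
- tube1: Filled brass coin tube, loose, a cylinder 30 mm across and 70 mm long, about 0.16 kg, lying on its side; may be absent. Origin: its middle, on its axis; x along its axis. On the deck it rolls downhill when let go, until it rests on a pair of stops, its axis 9 mm uphill of them; at more than a slow roll it jumps them.
- tube2: Filled brass coin tube, loose, a cylinder 30 mm across and 70 mm long, about 0.16 kg, lying on its side; may be absent. Origin: its middle, on its axis; x along its axis. On the deck it rolls downhill when let go, until it rests on a pair of stops, its axis 9 mm uphill of them; at more than a slow roll it jumps them.
- tube3: Filled brass coin tube, loose, a cylinder 30 mm across and 70 mm long, about 0.16 kg, lying on its side; may be absent. Origin: its middle, on its axis; x along its axis. On the deck it rolls downhill when let go, until it rests on a pair of stops, its axis 9 mm uphill of them; at more than a slow roll it jumps them.
- loupe: Steel and glass stand loupe, loose, 40 mm across, 30 mm high, origin under its centre: leave alone.
- pill_box: Round tin pill box with red lid, loose, 59 mm across, 22 mm high, origin under its centre: leave alone.
- scale_block: Wooden scale block with brass weights, loose, 60 x 90 x 34 mm (62 mm over the weights), origin under its centre: leave alone.
Mind the look-alikes: they are no part of the job. What is shaped like the wedge but pink or turquoise is not meant.

How it is judged (in metres and radians):
At the end, for the whole second after the job is handed in: Knobs upright on their own shafts, home within 2 mm, pointers within 0.2 rad of their marks; every tube present at rest on the deck, across it within 0.25 rad; wedge flat on the deck, thin end uphill within 0.3 rad, below all tubes and within 3 mm of touching the lowest (horizontal distance between knob_red and shaft_red below 0.003 m and z of knob_red in the frame of shaft_red between -0.002 and 0.002 m and angle between each of knob_red, knob_white's own z axis and vertical below 0.1 rad and angle between the x axis of each of knob_red, knob_white and the x axis of counter, either way round below 0.2 rad and horizontal distance between knob_red_tip and mark_red below 0.025 m and horizontal distance between knob_white and shaft_white below 0.003 m and z of knob_white in the frame of shaft_white between -0.002 and 0.002 m and horizontal distance between knob_white_tip and mark_white below 0.025 m and x of tube1 in the frame of deck between -0.02 and 0.02 m and y of tube1 in the frame of deck between -0.12 and 0.12 m and z of tube1 in the frame of deck between 0.012 and 0.018 m and angle between the x axis of each of tube1, tube2, tube3 and the x axis of deck, either way round below 0.25 rad and linear speed of each of tube1, tube2, tube3, wedge below 0.01 m/s and x of each of tube1, tube2, tube3 in the frame of wedge above 0.03 m and x of tube2 in the frame of deck between -0.02 and 0.02 m and y of tube2 in the frame of deck between -0.12 and 0.12 m and z of tube2 in the frame of deck between 0.012 and 0.018 m and x of tube3 in the frame of deck between -0.02 and 0.02 m and y of tube3 in the frame of deck between -0.12 and 0.12 m and z of tube3 in the frame of deck between 0.012 and 0.018 m and x of wedge in the frame of deck between -0.03 and 0.03 m and z of wedge in the frame of deck between -0.004 and 0.004 m and angle between the x axis of wedge and the y axis of deck, either way round below 0.3 rad and x of deck_low in the frame of wedge below 0 m and x of any of tube1, tube2, tube3 in the frame of wedge below 0.0415 m).
It fails at once if the loupe is moved more than 25 mm (distance of loupe from where it was at the start of the episode above 0.025 m).
It fails at once if the pill box is moved more than 25 mm (distance of pill_box from where it was at the start of the episode above 0.025 m).
It fails at once if the scale block is moved more than 25 mm (distance of scale_block from where it was at the start of the episode above 0.025 m).
Of tube1, tube2, tube3 only 2 to 3 are there at a start; the rules pass over those that are not, and their reading is None.
At some moment in a run one of tube1, tube2, tube3, wedge may be knocked a few centimetres aside while the robot is not near it.
Once in a run the grip may slacken for a moment while it holds something.
It also fails if it takes over 210 s, if anything falls off the work surface, if the arm or the gripper's body presses on something with over 40 N, if the wrist force passes 120 N, or if a joint passes its speed limit or range.

ROBOT

A 6-joint arm with a two-finger parallel gripper is mounted at the origin on the work surface. World frame = base frame: x ahead of the robot, y to its left, z up, the work surface at z = 0. Lengths are in m, angles in degrees, forces in N, time in s.
With the tool pointing down it reaches from about 0.375 to 0.9 m from the base axis. Payload 3.1 kg.
Tool frame: the origin (TCP) lies at the very end of the fingers, on their centre line; the grasp point (between the pads) lies 19 mm behind it (grip_point_offset is the distance from the TCP to the grasp point, in m); y points along the fingers, x is the direction in which the jaws open and shut, and the axes are right-handed (so a half turn about y gives the same grasp; the last joint's range is limited). The gripper opens to 87 mm and grips with 3 to 60 N. Pads are 19 mm wide; open, the fingers measure 117 mm over their backs; the gripper's body (75 mm by 190 mm) begins 51 mm behind the grasp point.
Start: joints at [63.111, 30.224, 82.088, -0, 67.689, -10.227], TCP at [0.179, 0.599, 0.223] pointing down, gripper open.
Joint ranges: [-176.69, 176.69], [-43.24, 126.21], [12.49, 139.97], [-82, 262], [0, 151.66], [-163.58, 163.58]. Speed limits (degrees/s): [159.86, 159.86, 180, 180, 180, 180].

INTERFACE

Orientations are given as a 3x3 rotation matrix whose columns are the frame's x, y, z axes.
In Python, from rig import * gives the robot as it stands.
- The arm moves only by the tool send_rows, never from a script. Its argument "moves" is text: rows parted by semicolons, each of 5 numbers parted by spaces: the finger opening in mm, from 0 to 87, then the shift along the tool's x, y, z in mm, then the turn about the tool's y in degrees. In form: fingers dx dy dz yaw; .... A call has 1 to 20 rows; each row shifts and turns the commanded pose from where the row before left it, along the tool's axes as they then stand; what a row does not reach is not made up. A row lasts 1/12 s, in which the tool goes at most 41.7 mm and 7.16 degrees, less where a joint would pass 70% of its speed; a pose out of reach is approached as far as the arm can. A call is refused whole if a number of a shift passes 41.7 or a number of a turn 7.16, either way. A call with a gripper value outside its range is refused whole. The fingers move at their own pace and stop on an object; the grip force is fixed at half the most. Time passes only in rows, so rows that do not move let the fingers close. It gives the time, the measured TCP pose, the force and the opening at its end, in the units of the state.
- read_state(): the state, without advancing time (a new reading comes with each control period).
- capture(name): name is "scene" or "top" or "wrist"; returns a dict with "image" (480x640x3 uint8, blue, green, red), "z_map" (480x640 float32, m along the optical axis (not along the pixel's ray), 0 where there is no reading), "mtx" (3x3 intrinsics, pixels), "origin" and "rotation" of the camera in the world; the wrist camera has in their place "tool_from_camera" (4x4, takes a point from camera to tool coordinates, whose origin is the TCP and whose axes are the tool frame's). Camera axes: x right, y up, looking along -z (the intrinsics and any distortion apply to the point x, -y, -z); pixel columns grow to the right and rows downward; lengths in m; the calibration is good to about 2 mm. A picture is of the moment at which its call begins: read the wrist's pose just before it.
- hand_in(): hands the job in, once; it reports no verdict.
Trained networks look in a picture, given as the dict that the camera call returned (one of the last four; its "shot" number tells which), for a name from the list of things; names that differ only in an ending like _2 or _b are one class to them, and where a whole thing is asked for, a point or a joint stands for the part that bears it (a point fixed in the world has none). Each returns a list of dicts, best first, with "p" (0 to 1); they miss things now and then, are a little off and sometimes report something else, mostly with a low value. They report only what shows in the picture. A call takes as long as a camera call. They do not tell look-alikes from the thing itself.
- search_frame(picture, name): "bbox" ([left, top, right, bottom] in pixels, round what is visible of it).
- masks_of(picture, name): "region" (480x640 bool, what is visible of it) and "bbox" ([left, top, right, bottom] in pixels, round what is visible of it).
- mark_of(picture, name): "pixel" ([row, column] in pixels: a listed point, or the origin of a listed thing).
The state is a dict: "time_s": time; "joint_positions": joint angles; "qvel": joint speeds; "tau": joint torques, N m; "position": TCP position; "tcp_rot": TCP orientation; "force": force on the tool from outside, world axes, zero at the start; "moment": the same for the moment, N m; "opening": opening from 0.0 (shut) to 1.0 (fully open).
Only numpy, scipy, OpenCV 4.12 (cv2) and the standard library are available. Lean on these libraries where they do the work, as an engineer would, in place of code of your own. Each camera call takes 0.05 s, during which the arm holds its last target. There are 200 camera calls.

## Working session

There is one attempt and no reset: what is moved stays moved. The work goes in short steps, Python scripts to look and compute and a tool call to move; the robot and the scene stay as the last step left them, time stands still between calls to the robot, and variables do not carry over. Pictures are saved under pics/ and viewed, about 12 in all and at most 16, crops included, and the job is handed in when it is done.

Besides the shell and the picture viewer there is one more tool, called after "Call:" as name(argument=value, ...) on one line, values as JSON. send_rows: Moves the arm, as the interface text tells. Its arguments: {"type":"object","properties":{"moves":{"type":"string"}},"required":["moves"]}

```bash
ls; mkdir -p pics
cat > h.py <<'E'
from rig import *
import numpy as np, cv2
def cam(name):
    s=read_state(); c=capture(name); 
    if 'origin' in c: R=np.array(c['rotation']);o=np.array(c['origin'])
    else:
        T=np.array(c['tool_from_camera']); Rt=np.array(s['tcp_rot']); R=Rt@T[:3,:3]; o=Rt@T[:3,3]+np.array(s['position'])
    c['R']=R;c['o']=o; return c
def ray(c,u,v):
    K=np.array(c['mtx']); d=np.array([(u-K[0,2])/K[0,0],-(v-K[1,2])/K[1,1],-1.0]); return c['R']@d
def at(c,u,v):  # by depth
    z=c['z_map'][int(round(v)),int(round(u))]; return c['o']+ray(c,u,v)*z
def atz(c,u,v,h):
    d=ray(c,u,v); return c['o']+d*(h-c['o'][2])/d[2]
def cloud(c):
    K=np.array(c['mtx']); v,u=np.mgrid[0:480,0:640]; z=c['z_map']
    d=np.stack([(u-K[0,2])/K[0,0],-(v-K[1,2])/K[1,1],-np.ones_like(z)],-1)
    return (d*z[...,None])@c['R'].T+c['o']
np.set_printoptions(precision=4,suppress=True)
E
python3 - <<'E'
from h import *
print({k:v for k,v in read_state().items()})
for n in ['scene','top']:
    c=cam(n); cv2.imwrite(f'pics/{n}0.png',c['image']); print(n,c['o'],c['R'],c['mtx'],[k for k in c])
    P=cloud(c)
    for nm in ['counter','knob_red','knob_white','knob_red_tip','knob_white_tip','shaft_red','shaft_white','mark_red','mark_white','deck','deck_low','wedge','tube1','loupe','pill_box','scale_block']:
        r=mark_of(c,nm)
        print(nm,[(round(x['p'],2),np.round(x['pixel']),at(c,min(x['pixel'][1],639),min(x['pixel'][0],479))) for x in r[:4]])
E
```

```text
pics
{'time_s': 0.0, 'joint_positions': array([ 63.1108,  30.278 ,  82.1563,  -0.0007,  67.6878, -10.2299]), 'qvel': array([-0.0613, -0.0258, -0.052 , -0.1131,  0.0635,  0.0476]), 'tau': array([ -0.0011, -44.0051, -17.6586,   0.0632,   0.0583,  -0.0002]), 'position': array([0.1788, 0.5981, 0.2216]), 'tcp_rot': array([[ 0.2867, -0.001 , -0.958 ],
       [ 0.958 , -0.0019,  0.2867],
       [-0.0021, -1.    ,  0.0004]]), 'force': array([-0.1564,  0.3752, -0.5325]), 'moment': array([0.0526, 0.0299, 0.0192]), 'opening': 0.9979294977654533}
scene [1.2011 0.5674 0.7237] [[-0.7004 -0.3893  0.5982]
 [ 0.7135 -0.4016  0.5741]
 [ 0.0168  0.8289  0.5591]] [[529.0813   0.     319.507 ]
 [  0.     529.0813 242.7465]
 [  0.       0.       1.    ]] ['image', 'z_map', 'mtx', 'origin', 'rotation', 'shot', 'R', 'o']
counter [(0.57, array([391., 421.]), array([0.7225, 0.3188, 0.1191]))]
knob_red [(0.52, array([288., 412.]), array([0.4293, 0.1007, 0.0196]))]
knob_white [(0.68, array([318., 460.]), array([0.4243, 0.2186, 0.0082])), (0.6, array([366., 371.]), array([0.6927, 0.2038, 0.0603]))]
knob_red_tip 
[... 2831 characters left out ...]
3944, -0.4158,  0.0302])), (0.85, array([306., 421.]), array([ 0.3849, -0.2932,  0.0307])), (0.79, array([304., 372.]), array([ 0.3864, -0.1887,  0.0307])), (0.61, array([359., 408.]), array([ 0.2718, -0.2644,  0.0262]))]
tube1 [(0.89, array([227., 281.]), array([0.5507, 0.0056, 0.0277])), (0.78, array([188., 308.]), array([ 0.6359, -0.0513,  0.0314]))]
loupe [(0.8, array([142., 261.]), array([0.7347, 0.052 , 0.0336])), (0.33, array([282., 184.]), array([0.4312, 0.2093, 0.0378]))]
pill_box [(0.74, array([305., 322.]), array([ 0.3845, -0.0825,  0.0239]))]
scale_block [(0.62, array([140., 401.]), array([ 0.7395, -0.2512,  0.0355])), (0.38, array([288., 184.]), array([0.4185, 0.2107, 0.0385]))]
```

Run:
```python
import cv2
a=cv2.imread('pics/top0.png'); cv2.imwrite('pics/top0b.png',cv2.resize(a[100:480,100:520],(800,724))[:600] if 0 else cv2.resize(a[90:500,110:530],(800,743))[:, :].copy()[:743])
b=cv2.resize(a[100:495,110:510],None,fx=1.5,fy=1.5); print(b.shape); cv2.imwrite('pics/top0b.png',b)
```

```text
(570, 600, 3)
```

View pics/top0b.png

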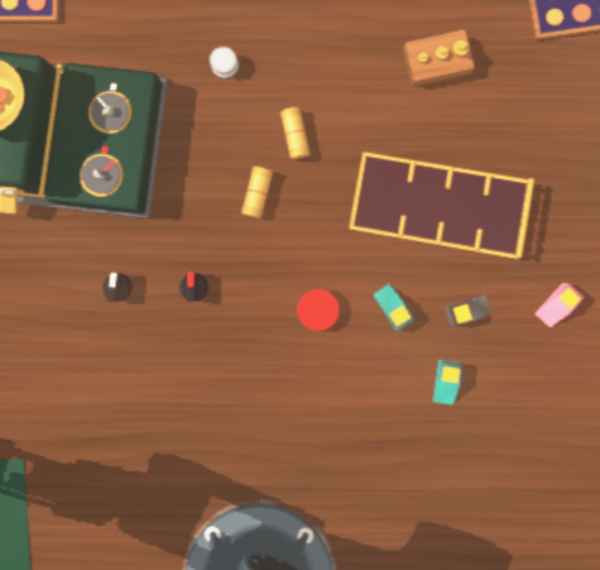

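View pics/scene0.png

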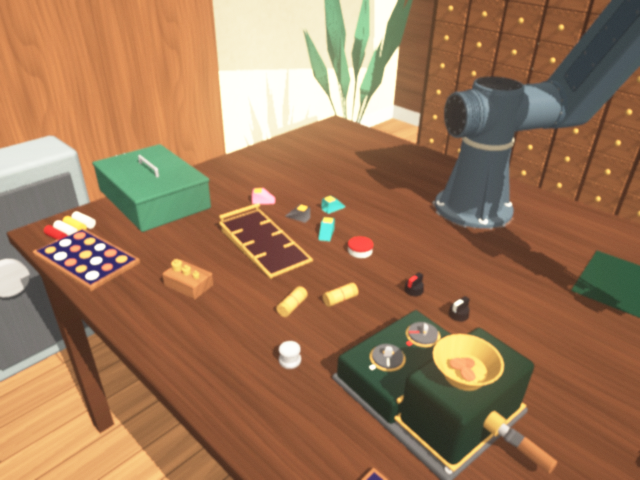

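The top view shows two tubes, at crop (295,133) and (257,192). The iron wedge is at (468,311), with its thin end to the right. The rack's rail is at its right (−y) end, and the knobs are at (117,287) white and (194,287) red. Next I'll work out the wrist camera's offset.

```bash
cat >> h.py <<'E'
def go(xyz=None,phi=None):
    """totals in tool axes (mm) to reach xyz, and yaw to bring tool x to heading phi (mod 180)"""
    s=read_state(); R=np.array(s['tcp_rot']); p=np.array(s['position']); h=np.degrees(np.arctan2(R[1,0],R[0,0]))
    print('t %.1f'%s['time_s'],'pos',p,'heading %.1f'%h,'open %.1f'%(s['opening']*87),'F',s['force'],'j',s['joint_positions'].round())
    if xyz is not None:
        d=R.T@(np.array(xyz)-p)*1000; print('shift mm',d.round(1),'rows>=',np.ceil(np.linalg.norm(d)/41.7))
    if phi is not None:
        y=-((phi-h+90)%180-90); print('yaw %.1f'%y)
def settle(): pass
E
python3 - <<'E'
from h import *
c=cam('wrist'); print(c['tool_from_camera'],c['mtx'])
go([0.55,0.16,0.30],90)
E
```

```text
[[ 1.      0.      0.0001  0.0002]
 [ 0.      0.2626 -0.9649 -0.1613]
 [-0.      0.9649  0.2626  0.071 ]
 [ 0.      0.      0.      1.    ]] [[347.0715   0.     322.2798]
 [  0.     347.0715 237.965 ]
 [  0.       0.       1.    ]]
t 1.8 pos [0.1792 0.5987 0.2225] heading 73.3 open 87.0 F [ 0.4722 -0.392   0.2528] j [ 63.  30.  82.  -0.  68. -10.]
shift mm [-314.   -77.4 -481.1] rows>= 14.0
yaw -16.7
```

Call:
send_rows(moves="87 -22 -5 -32 0;87 -22 -5 -32 0;87 -22 -2 -32 0;87 -22 -2 -32 0;87 -22 0 -32 0;87 -22 0 -32 0;87 -22 0 -32 0;87 -22 0 -32 -3;87 -22 0 -32 -3;87 -22 0 -32 -3;87 -22 0 -32 -3;87 -22 0 -32 -3;87 -22 0 -32 -1;87 -22 0 -32 0;87 0 0 -30 0;87 0 0 0 0;87 0 0 0 0;87 0 0 0 0")

```text
time_s: 3.25
position: [0.5781, 0.2041, 0.236]
tcp_rot: [[0.012, -0.002, -1.0], [1.0, -0.0, 0.012], [-0.0, -1.0, 0.002]]
force: [-0.8, 0.8, 0.1]
opening: 0.999
```

Run:
```python
from h import *
go([0.57,0.18,0.25],90)
c=cam('wrist'); cv2.imwrite('pics/w1.png',c['image'])
for nm in ['knob_red','knob_white','knob_red_tip','knob_white_tip','shaft_red','shaft_white','mark_red','mark_white']:
    print(nm,[(round(x['p'],2),np.round(x['pixel']),at(c,min(x['pixel'][1],639),min(x['pixel'][0],479))) for x in mark_of(c,nm)[:3]])
```

```text
t 3.2 pos [0.5781 0.2041 0.236 ] heading 89.3 open 86.9 F [-0.7786  0.7758  0.0903] j [  9.  29.  83.   0.  69. -80.]
shift mm [-24.2 -13.9   7.9] rows>= 1.0
yaw -0.7
knob_red [(0.59, array([192.,  16.]), array([ 0.5545, -0.1379,  0.01  ])), (0.57, array([ 52., 219.]), array([0.42  , 0.1063, 0.0264]))]
knob_white [(0.6, array([ 47., 328.]), array([0.4198, 0.2114, 0.0381]))]
knob_red_tip [(0.55, array([ 66., 207.]), array([ 0.4261,  0.0842, -0.0017])), (0.39, array([324., 328.]), array([0.5492, 0.2059, 0.3222]))]
knob_white_tip [(0.79, array([ 60., 326.]), array([0.4305, 0.2092, 0.0357])), (0.24, array([294., 332.]), array([0.651 , 0.2127, 0.0799]))]
shaft_red [(0.92, array([209., 342.]), array([0.5648, 0.2219, 0.0818])), (0.56, array([ 51., 218.]), array([0.4204, 0.1057, 0.0308])), (0.51, array([ 64., 209.]), array([0.4321, 0.0977, 0.0334]))]
shaft_white [(0.68, array([295., 333.]), array([0.651 , 0.214 , 0.0815]))]
mark_red [(0.8, array([246., 337.]), array([0.6077, 0.2186, 0.0595]))]
mark_white [(0.77, array([321., 332.]), array([0.5483, 0.2069, 0.3226]))]
```

View pics/w1.png

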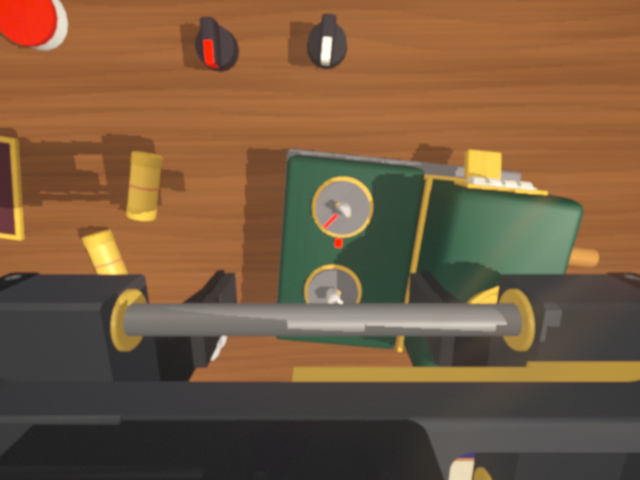

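Both dials and marks are in the counter's frame: the red dial is at pixel (342,208) with its line pointing down-left, and the red mark is at (338,243). The gripper hides the lower half of the picture, so I'll move farther in +x to see the dials clearly.

Call:
send_rows(moves="87 5 5 -30 0;87 5 10 -30 0;87 0 10 -30 0;87 0 10 -10 0;87 0 0 0 0;87 0 0 0 0;87 0 0 0 0")

```text
time_s: 4.28
position: [0.6778, 0.213, 0.2015]
tcp_rot: [[0.011, -0.002, -1.0], [1.0, -0.0, 0.011], [-0.0, -1.0, 0.002]]
force: [-0.2, -0.0, 0.2]
opening: 1.001
```

```bash
cat > look.py <<'E'
from h import *
import sys
go(); c=cam('wrist'); cv2.imwrite('pics/w2.png',c['image'])
for nm in ['shaft_red','shaft_white','mark_red','mark_white']:
    h={'s':.080,'m':.0605}[nm[0]]
    print(nm,[(round(x['p'],2),np.round(x['pixel']),atz(c,x['pixel'][1],x['pixel'][0],.064 if nm[0]=='s' else .0605), at(c,x['pixel'][1],x['pixel'][0])[2]) for x in mark_of(c,nm)[:2]])
P=cloud(c)
for nm in ['shaft_red','shaft_white']:
    m=mark_of(c,nm)[0]['pixel']; r,cc=int(m[0]),int(m[1])
    # shaft top points
    q=P[max(r-45,0):r+45,cc-45:cc+45].reshape(-1,3); im=c['image'][max(r-45,0):r+45,cc-45:cc+45].reshape(-1,3).astype(int)
    print(nm,'z hist',np.histogram(q[:,2],bins=np.arange(.056,.09,.002)))
    t=q[(q[:,2]>.077)&(q[:,2]<.09)]; print(' top mean',t.mean(0),len(t), (t.min(0)+t.max(0))/2, np.ptp(t,axis=0))
    rd=(im[:,2]-im[:,1]>70)&(im[:,1]<110); L=q[rd&(abs(q[:,2]-.064)<.006)]; print(' red pts',len(L),L.mean(0) if len(L) else '')
E
python3 look.py
python3 - <<'E'
import cv2
a=cv2.imread('pics/w2.png'); b=a[60:290,230:450]; cv2.imwrite('pics/w2b.png',cv2.resize(b,None,fx=2.6,fy=2.6,interpolation=2))
E
```

```text
t 4.3 pos [0.6778 0.213  0.2015] heading 89.3 open 87.1 F [-0.2054 -0.0283  0.2358] j [  8.  38.  70.   0.  72. -81.]
shaft_red [(0.62, array([ 94., 334.]), array([0.568 , 0.2236, 0.064 ]), np.float64(0.07676720783663454))]
shaft_white [(0.92, array([205., 323.]), array([0.6584, 0.2138, 0.064 ]), np.float64(0.08003458096351745))]
mark_red [(0.87, array([139., 329.]), array([0.6031, 0.2196, 0.0605]), np.float64(0.06109605713799848))]
mark_white [(0.86, array([240., 322.]), array([0.6909, 0.2121, 0.0605]), np.float64(0.060481512616687494))]
shaft_red z hist (array([ 366, 3344,  675,  326, 2764,  332,    1,   10,   22,   12,   25,
         59,  121,   10,    0,    0]), array([0.056, 0.058, 0.06 , 0.062, 0.064, 0.066, 0.068, 0.07 , 0.072,
       0.074, 0.076, 0.078, 0.08 , 0.082, 0.084, 0.086, 0.088]))
 top mean [0.5664 0.2247 0.0801] 209 [0.5667 0.2239 0.0799] [0.0127 0.0122 0.0057]
 red pts 104 [0.5869 0.2148 0.0637]
shaft_white z hist (array([ 237, 4056,  862,  144, 2262,  291,    7,    6,   17,   12,   24,
         51,   86,   10,    0,    0]), array([0.056, 0.058, 0.06 , 0.062, 0.064, 0.066, 0.068, 0.07 , 0.072,
       0.074, 0.076, 0.078, 0.08 , 0.082, 0.084, 0.086, 0.088]))
 top mean [0.6549 0.2131 0.08  ] 168 [0.6562 0.2138 0.0799] [0.0126 0.0133 0.0057]
 red pts 0
```

View pics/w2b.png

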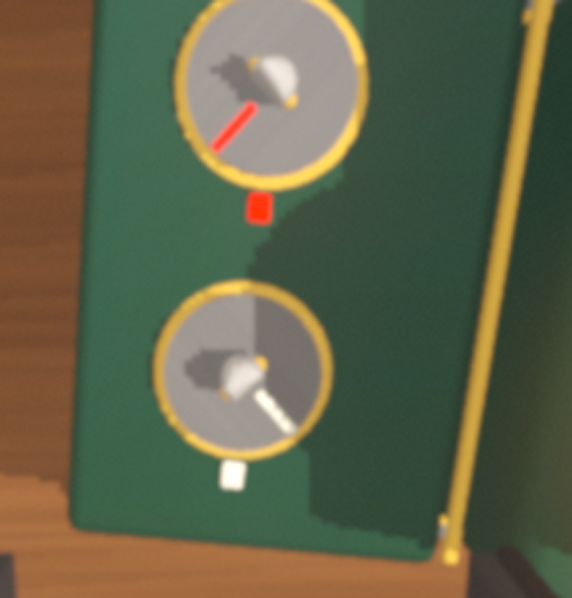

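The red line runs from about (253,105) to (215,150), and the white one from (258,393) to (292,430). The marks are at (259,207) and (233,474). I'll fit the disc rims and lines to get exact positions.

```bash
cat > dials.py <<'E'
from h import *
from scipy.optimize import least_squares
def dials(c,zt=.0645,guess=((.568,.2225),(.657,.2135)),verbose=True):
    hsv=cv2.cvtColor(c['image'],cv2.COLOR_BGR2HSV).astype(int); P=cloud(c)
    K=np.array(c['mtx']); v,u=np.mgrid[0:480,0:640]
    d=np.stack([(u-K[0,2])/K[0,0],-(v-K[1,2])/K[1,1],-np.ones(u.shape)],-1)@c['R'].T
    Q=c['o']+d*((zt-c['o'][2])/d[...,2])[...,None]
    yel=(hsv[...,0]>15)&(hsv[...,0]<32)&(hsv[...,1]>110)&(hsv[...,2]>90)
    out=[]
    for i,g in enumerate(guess):
        g=np.array(g)
        for _ in range(3):
            r=np.hypot(Q[...,0]-g[0],Q[...,1]-g[1]); m=yel&(r>.02)&(r<.033)&(abs(P[...,2]-.063)<.005)
            q=Q[m][:,:2]; s=least_squares(lambda p:np.hypot(q[:,0]-p[0],q[:,1]-p[1])-p[2],[*g,.026],loss='soft_l1',f_scale=.001).x; g=s[:2]
        r=np.hypot(Q[...,0]-g[0],Q[...,1]-g[1])
        col=((hsv[...,0]<8)|(hsv[...,0]>172))&(hsv[...,1]>150) if i==0 else (hsv[...,1]<45)&(hsv[...,2]>190)
        m=col&(r>.0095)&(r<.0235)&(abs(P[...,2]-.0645)<.004); L=Q[m][:,:2]
        a=np.degrees(np.arctan2(*(L.mean(0)-g)[::-1])) if len(L) else None
        dd=np.linalg.svd(L-L.mean(0))[2][0] if len(L)>3 else [0,0]
        m2=(col if i==0 else (hsv[...,1]<60)&(hsv[...,2]>150))&(r>.029)&(r<.043)&(abs(P[...,2]-.0605)<.004); M=Q[m2][:,:2]-g
        a2=np.degrees(np.arctan2(*M.mean(0)[::-1])) if len(M) else None
        if verbose: print('dial',i,'centre',s,'n',len(q),'line ang',a,'svd',np.degrees(np.arctan2(dd[1],dd[0])),len(L),'mark ang',a2,len(M), np.hypot(*M.mean(0)) if len(M) else '')
        out.append((g,a,a2))
    return out
if __name__=='__main__':
    o=dials(cam('wrist')); print('centre-line ang',np.degrees(np.arctan2(*(o[1][0]-o[0][0])[::-1])),np.hypot(*(o[1][0]-o[0][0])))
    t=cam('top'); o=dials(t); cv2.imwrite('pics/t.png',t['image'])
    s=cam('scene'); o=dials(s)
E
python3 dials.py
```

```text
dial 0 centre [0.5679 0.2235 0.0284] n 1066 line ang -45.83234919784982 svd -45.374327478231784 59 mark ang -6.07958159680229 113 0.035717550211136866
dial 1 centre [0.6566 0.2136 0.0285] n 899 line ang 38.49996465724532 svd 39.119206403304645 82 mark ang -5.942157010946916 112 0.03535530895021595
centre-line ang -6.356857459316462 0.08927997432871507
dial 0 centre [0.5678 0.2223 0.0288] n 123 line ang -40.17175959190239 svd 132.96677302129734 6 mark ang -7.931995448991823 14 0.03522241125433754
dial 1 centre [0.6571 0.2121 0.0287] n 123 line ang 39.196164967708285 svd -137.36363349843768 15 mark ang -7.332107245991336 13 0.034812989528920625
dial 0 centre [0.5703 0.222  0.0291] n 132 line ang None svd 0.0 0 mark ang -5.78322363102452 22 0.03758953058175521
dial 1 centre [0.6599 0.2124 0.0287] n 163 line ang 45.63953842136257 svd 25.54937035745891 20 mark ang -5.942555235004792 35 0.03628289308337289
```

Call:
send_rows(moves="87 -12 0 36 0;87 -12 0 36 0;87 -12 0 36 0;87 -12 10 36 0;87 -12 15 34 0;87 -3 15 0 0;87 0 0 0 0;87 0 0 0 0;87 0 0 0 0")

```text
time_s: 5.53
position: [0.5033, 0.1522, 0.1626]
tcp_rot: [[0.012, 0.004, -1.0], [1.0, 0.0, 0.012], [0.001, -1.0, -0.004]]
force: [0.4, -0.4, 0.3]
opening: 1.0
```

```bash
cat > knobs.py <<'E'
from h import *
def knobs(c,zt=.0385,guess={'red':(.412,.095),'white':(.416,.208)}):
    P=cloud(c); hsv=cv2.cvtColor(c['image'],cv2.COLOR_BGR2HSV).astype(int)
    for k,g in guess.items():
        g=np.array(g)
        r=np.hypot(P[...,0]-g[0],P[...,1]-g[1])
        m=(r<.035)&(abs(P[...,2]-zt)<.0035)
        q=P[m][:,:2].astype(np.float32)
        if len(q)<20: print(k,'none',len(q)); continue
        (cx,cy),(w,h),a=cv2.minAreaRect(q*1000); 
        dd=np.linalg.svd(q-q.mean(0),full_matrices=False)[2][0]
        col=((hsv[...,0]<8)|(hsv[...,0]>172))&(hsv[...,1]>120) if k=='red' else (hsv[...,1]<60)&(hsv[...,2]>130)
        s=P[(r<.035)&col&(P[...,2]>.02)][:,:2]; sd=s.mean(0)-q.mean(0); dd=dd*np.sign(dd@sd)
        m2=(r<.035)&(P[...,2]>zt-.024)&(P[...,2]<zt-.016); sk=P[m2][:,:2]
        print(k,'bar centre rect',cx,cy,w,h,a,'mean',q.mean(0),len(q),'heading',np.degrees(np.arctan2(dd[1],dd[0])),'stripe',s.mean(0),len(s),'skirt mid',(sk.min(0)+sk.max(0))/2,np.ptp(sk,axis=0))
if __name__=='__main__':
    go(); c=cam('wrist'); cv2.imwrite('pics/w3.png',c['image']); knobs(c); knobs(cam('top'))
E
python3 knobs.py
```

```text
t 5.5 pos [0.5033 0.1522 0.1626] heading 89.3 open 87.0 F [ 0.4266 -0.3928  0.3018] j [  5.  27. 100.   0.  52. -85.]
red bar centre rect 411.7695617675781 99.39913940429688 13.99316120147705 40.156558990478516 89.15584564208984 mean [0.4115 0.0996] 915 heading -0.3085436761825797 stripe [0.4218 0.0989] 361 skirt mid [0.4129 0.0994] [0.038  0.0388]
white bar centre rect 410.5685119628906 210.2785186767578 13.977933883666992 40.323326110839844 83.65766143798828 mean [0.4102 0.2101] 905 heading -5.990593512396487 stripe [0.4204 0.2093] 352 skirt mid [0.4113 0.2102] [0.0389 0.0386]
red bar centre rect 412.43218994140625 98.58243560791016 13.983692169189453 38.29642868041992 88.44513702392578 mean [0.4124 0.0984] 108 heading -1.6734549122218012 stripe [0.4223 0.0977] 53 skirt mid [0.4135 0.0989] [0.0365 0.0374]
white none 0
```

View pics/w3.png

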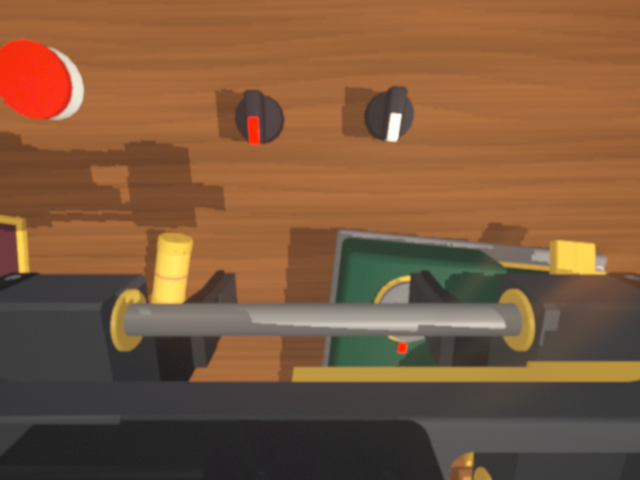

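Run:
```python
from h import *
c=cam('top'); P=cloud(c).reshape(-1,3)
m=(P[:,0]>.45)&(P[:,1]>.15)&(P[:,1]<.5)&(P[:,0]<.85)
for a,b in ((.1,.118),(.118,.135),(.135,.15),(.15,.18)):
    q=P[m&(P[:,2]>a)&(P[:,2]<b)]; print(a,b,len(q),q.min(0),q.max(0))
q=P[m&(P[:,2]>.14)&(P[:,2]<.18)]
for (x,y),ang in (((.568,.223),44.5),((.568,.223),84),((.657,.2135),129),((.657,.2135),84)):
    e=np.array([np.cos(np.radians(ang)),np.sin(np.radians(ang))]); n=np.array([-e[1],e[0]])
    d=q[:,:2]-[x,y]; A=abs(d@e); B=abs(d@n); i=(B<.0375+.004); print(ang,'hopper min along',A[i].min() if i.any() else None,'points in body', ((A<.1)&i).sum(), q[(A<.1)&i][:,2].max() if ((A<.1)&i).any() else '')
```

```text
0.1 0.118 240 [0.5476 0.2883 0.1   ] [0.7312 0.4096 0.118 ]
0.118 0.135 2108 [0.5497 0.2877 0.1181] [0.7288 0.4142 0.135 ]
0.135 0.15 1186 [0.6186 0.3119 0.135 ] [0.7    0.3915 0.15  ]
0.15 0.18 785 [0.6083 0.301  0.15  ] [0.7059 0.4016 0.1653]
44.5 hopper min along 0.10281787765303436 points in body 0 
84 hopper min along 0.101501939480977 points in body 0 
129 hopper min along 0.0866353877922732 points in body 9 0.1640782409915309
84 hopper min along 0.0866441316221967 points in body 99 0.1652941498535212
```

Both knobs are upright and square in view: red at pixel (258,118), white at (389,116). For red I'll grip across the bar. For white I'll grip along the bar, which keeps the gripper body clear of the hopper. Going to red now.

```bash
python3 -c "
from h import *
go([0.4118,0.0994,0.024],89.3)"
```

```text
t 5.7 pos [0.5027 0.1523 0.1624] heading 89.3 open 86.7 F [-0.2577  0.4868  0.3906] j [  5.  27. 100.   0.  52. -85.]
shift mm [-54.  138.1  90.8] rows>= 5.0
yaw 0.0
```

Call:
send_rows(moves="60 -18 0 30 0;60 -18 0 30 0;60 -18 0 30.8 0;60 0 20 0 0;60 0 30 0 0;60 0 30 0 0;60 0 20 0 0;60 0 0 0 0;60 0 0 0 0;60 0 0 0 0")

```text
time_s: 6.52
position: [0.4105, 0.0991, 0.0623]
tcp_rot: [[0.011, 0.002, -1.0], [1.0, -0.0, 0.011], [-0.0, -1.0, -0.002]]
force: [-1.1, -0.5, 0.6]
opening: 0.694
```

```bash
python3 -c "
from h import *
go([0.4118,0.0994,0.024],89.3); knobs=__import__('knobs').knobs; knobs(cam('wrist'))"
```

```text
t 6.5 pos [0.4105 0.0991 0.0623] heading 89.4 open 60.3 F [-1.0883 -0.5119  0.5587] j [ -2.  33. 119.  -0.  28. -91.]
shift mm [ 0.3 38.3 -1.3] rows>= 1.0
yaw 0.1
red bar centre rect 410.4483947753906 99.05828094482422 13.627751350402832 38.5645866394043 89.86006927490234 mean [0.4096 0.0992] 1474 heading -0.5075476887282321 stripe [0.4189 0.0991] 470 skirt mid [0.4097 0.0992] [0.0371 0.0385]
white bar centre rect 401.5924072265625 211.009765625 14.204336166381836 23.210683822631836 84.67735290527344 mean [0.4012 0.2102] 931 heading -8.790275211168122 stripe [0.4111 0.2101] 58 skirt mid [0.4053 0.2099] [0.0307 0.0388]
```

Call:
send_rows(moves="60 0.3 20 -0.7 0;60 0 18 0 0;60 0 0 0 0;0 0 0 0 0;0 0 0 0 0;0 0 0 0 0;0 0 0 0 0;0 0 0 0 0;0 0 0 0 0;0 0 0 0 0;0 0 0 0 0")

```text
time_s: 7.48
position: [0.4099, 0.0993, 0.0237]
tcp_rot: [[0.012, 0.0, -1.0], [1.0, -0.0, 0.012], [-0.0, -1.0, -0.0]]
force: [-0.6, -1.7, 0.5]
opening: 0.167
```

Call:
send_rows(moves="0 0 -20 0 0;0 0 -30 0 0;0 0 -35 0 0;0 0 -30 0 0;0 0 0 0 0;0 0 0 0 0")

```text
time_s: 7.98
position: [0.4109, 0.0993, 0.1398]
tcp_rot: [[0.011, 0.004, -1.0], [1.0, -0.0, 0.011], [-0.0, -1.0, -0.004]]
force: [-0.8, 0.2, -0.0]
opening: 0.158
```

Run:
```python
from h import *
s=read_state(); p=s['position']
go([.568,.2232,.135],44.5); c=cam('wrist'); cv2.imwrite('pics/w4.png',c['image'])
P=cloud(c); R=np.array(s['tcp_rot']); T=(P-p)@R*1000
m=(abs(T[...,2])<35)&(abs(T[...,0])<12)&(T[...,1]<0)&(T[...,1]>-40)
q=T[m]; print(np.histogram(q[:,1],bins=np.arange(-40,1,2)))
```

```text
t 8.0 pos [0.4109 0.0993 0.1398] heading 89.3 open 13.7 F [-0.837   0.2038 -0.0387] j [ -2.  23. 115.   0.  41. -91.]
shift mm [ 125.7    5.5 -155.7] rows>= 5.0
yaw 44.8
(array([  1,   1,   8,  35,  44,  49,  51,  66,  55,  64,  59,  43, 523,
       795, 163,  75,  70,  75,  66,  58]), array([-40, -38, -36, -34, -32, -30, -28, -26, -24, -22, -20, -18, -16,
       -14, -12, -10,  -8,  -6,  -4,  -2,   0]))
```

View pics/w4.png

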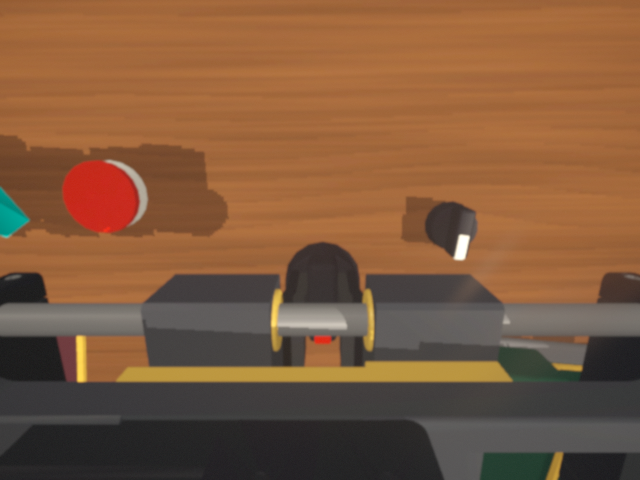

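The red knob is held at pixel (322,290). I'll measure how it sits in the hand from the visible skirt arc.

Run:
```python
from h import *
from scipy.optimize import least_squares
s=read_state(); p=s['position']; c=cam('wrist'); P=cloud(c); T=(P-p)@np.array(s['tcp_rot'])*1000
for lo,hi in ((-17,-11),(3,9)):
    m=(abs(T[...,2])<40)&(abs(T[...,0])<25)&(T[...,1]<hi)&(T[...,1]>lo); q=T[m]; print(lo,len(q),q.min(0),q.max(0),np.median(q[:,1]))
m=(abs(T[...,2])<40)&(abs(T[...,0])<22)&(T[...,1]<9)&(T[...,1]>3); q=T[m]
# outer arc: for x bins max z
X=np.arange(-16,17,2);e=np.array([[x,q[abs(q[:,0]-x)<1.2][:,2].max()] for x in X if (abs(q[:,0]-x)<1.2).any()])
f=least_squares(lambda p:np.hypot(e[:,0]-p[0],e[:,1]-p[1])-21,[0,0],loss='soft_l1').x; print(e.T,f)
```

```text
-17 1542 [-15.5876 -16.9925 -22.3188] [ 15.9034 -11.0232  18.8789] -13.72608556195822
3 552 [-19.4462   3.1096  -1.122 ] [19.3342  8.9875 18.4095] 6.274325043999
[[-16.     -14.     -12.     -10.      -8.      -6.      -4.      -2.
    0.       2.       4.       6.       8.      10.      12.      14.
   16.    ]
 [ 10.8201  13.2224  14.634   15.8988  17.162   17.4622  18.0048  18.4095
   18.4095  18.2728  17.7049  17.7391  16.7441  15.7266  14.3651  13.1439
   10.7547]] [-0.1102 -2.611 ]
```

Call:
send_rows(moves="0 21 0 -26 0;0 21 0 -26 0;0 21 0 -26 0;0 21 0 -26 0;0 21 0 -26 0;0 21 0 -26 0;0 0 0 0 6;0 0 0 0 7;0 0 0 0 7;0 0 0 0 7;0 0 0 0 7;0 0 0 0 7;0 0 0 0 3.8;0 0 0 0 0;0 0 0 0 0;0 0 0 0 0")

```text
time_s: 9.42
position: [0.5665, 0.2232, 0.137]
tcp_rot: [[0.712, -0.003, -0.702], [0.702, -0.001, 0.712], [-0.002, -1.0, 0.002]]
force: [0.4, -0.2, -0.5]
opening: 0.155
```

Run:
```python
from h import *
go([.5673,.2239,.110],44.5); 
s=read_state();c=cam('wrist'); P=cloud(c); T=(P-s['position'])@np.array(s['tcp_rot'])*1000
m=(abs(T[...,2])<40)&(abs(T[...,0])<7)&(T[...,1]<-9)&(T[...,1]>-18); q=T[m]; print('bar top',q.min(0),q.max(0),np.median(q[:,1]))
```

```text
t 9.4 pos [0.5665 0.2232 0.137 ] heading 44.6 open 13.5 F [ 0.3677 -0.2371 -0.5109] j [ 11.  35.  89.  -0.  56. -34.]
shift mm [ 1.1 27.  -0.1] rows>= 1.0
yaw 0.1
bar top [ -6.9733 -16.6014 -20.6907] [ 6.8415 -9.0135 19.0346] -13.56744778258565
```

Call:
send_rows(moves="0 1.1 10 0 0;0 0 12 0 0;0 0 5 0 0;0 0 4 0 0;0 0 3 0 0;0 0 0 0 0;0 0 0 0 0")

```text
time_s: 10.05
position: [0.568, 0.2242, 0.1044]
tcp_rot: [[0.713, -0.0, -0.701], [0.701, -0.0, 0.713], [-0.0, -1.0, 0.0]]
force: [-0.3, -0.1, 0.1]
opening: 0.159
```

Call:
send_rows(moves="0 0 1.5 0 0;0 0 1.5 0 0;0 0 1 0 0;0 0 0 0 0;0 0 0 0 0")

```text
time_s: 10.47
position: [0.5671, 0.2244, 0.1003]
tcp_rot: [[0.713, -0.002, -0.701], [0.701, 0.0, 0.713], [-0.001, -1.0, 0.001]]
force: [-2.2, 1.2, 0.6]
opening: 0.159
```

Call:
send_rows(moves="0 0 1 0.6 0;0 0 1 0 0;0 0 1 0 0;0 0 0 0 0;0 0 0 0 0")

```text
time_s: 10.88
position: [0.5671, 0.2246, 0.0977]
tcp_rot: [[0.713, -0.001, -0.701], [0.701, -0.0, 0.713], [-0.001, -1.0, 0.001]]
force: [-4.1, -0.4, 6.0]
opening: 0.156
```

Call:
send_rows(moves="0 -0.5 2 0.5 0;0 0 2 0 0;0 0 2 0 0;0 0 2 0 0;0 0 0 0 0;0 0 0 0 0")

```text
time_s: 11.38
position: [0.5669, 0.2246, 0.0897]
tcp_rot: [[0.713, -0.0, -0.701], [0.701, -0.0, 0.713], [-0.0, -1.0, 0.0]]
force: [-3.7, -0.0, 5.7]
opening: 0.157
```

Call:
send_rows(moves="0 -0.5 1 0.5 0;0 0 1 0 0;0 0 0 0 0;0 0 0 0 0")

```text
time_s: 11.72
position: [0.5669, 0.2247, 0.0896]
tcp_rot: [[0.713, 0.002, -0.702], [0.702, -0.0, 0.713], [0.001, -1.0, -0.001]]
force: [-6.1, -1.9, 15.1]
opening: 0.163
```

```bash
cat > held.py <<'E'
from h import *
go(phi=-6.2+90)
s=read_state();c=cam('wrist'); P=cloud(c); T=(P-s['position'])@np.array(s['tcp_rot'])*1000
m=(abs(T[...,2])<40)&(abs(T[...,0])<7)&(T[...,1]<-2)&(T[...,1]>-18); q=T[m]; print('bar top tool',np.percentile(q,[2,98],axis=0).round(1),np.median(q[:,1]),'world z',np.median(P[m][:,2]))
cv2.imwrite('pics/held.png',c['image'])
E
python3 held.py
```

```text
t 11.7 pos [0.5669 0.2247 0.0896] heading 44.5 open 14.1 F [-6.0531 -1.8971 15.0625] j [ 11.  39.  91.  -0.  50. -33.]
yaw -39.3
bar top tool [[ -6.3 -15.2 -19.6]
 [  6.6  -3.8  18.8]] -13.539836121742699 world z 0.1031598859333489
```

Call:
send_rows(moves="0 -0.4 -1.2 0.4 0;0 0 0 0 -4;0 0 0 0 -5;0 0 0 0 -5;0 0 0 0 -5;0 0 0 0 -5;0 0 0 0 -5;0 0 0 0 -5;0 0 0 0 -5;0 0 0 0 -0.3;0 0 0 0 0;0 0 0 0 0")

```text
time_s: 12.77
position: [0.5662, 0.2245, 0.0897]
tcp_rot: [[0.107, 0.001, -0.994], [0.994, -0.0, 0.107], [-0.0, -1.0, -0.001]]
force: [-5.1, -0.9, 9.5]
opening: 0.161
```

```bash
python3 held.py
```

```text
t 12.8 pos [0.5662 0.2245 0.0897] heading 83.9 open 14.0 F [-5.106  -0.9108  9.523 ] j [ 11.  39.  91.  -0.  50. -73.]
yaw 0.1
bar top tool [[ -6.5 -15.1 -19.9]
 [  6.5  -4.   18.7]] -13.505483302389639 world z 0.10317120188509385
```

Call:
send_rows(moves="20 0 0 0 0;50 0 0 0 0;50 0 0 0 0;50 0 0 0 0;50 0 -20 0 0;60 0 -30 0 0;60 0 -30 0 0;60 0 0 -30 0;60 0 0 -30 0;60 0 0 -20 0;60 0 0 0 0;60 0 0 0 0;60 0 0 0 0")

```text
time_s: 13.9
position: [0.6441, 0.2161, 0.1679]
tcp_rot: [[0.107, -0.002, -0.994], [0.994, -0.0, 0.107], [-0.0, -1.0, 0.002]]
force: [-0.4, 0.2, 0.2]
opening: 0.69
```

Run:
```python
from h import *
from knobs import knobs
c=cam('wrist'); knobs(c,zt=.103,guess={'red':(.568,.2235)}); go([.4112,.2102,.1],-6); cv2.imwrite('pics/w5.png',c['image'])
```

```text
red bar centre rect 568.0179443359375 224.43447875976562 13.500739097595215 39.91086196899414 84.0382080078125 mean [0.5676 0.2245] 1434 heading -6.179606604207333 stripe [0.5804 0.2227] 576 skirt mid [0.5676 0.2243] [0.037  0.0391]
t 13.9 pos [0.6438 0.2162 0.168 ] heading 83.9 open 60.1 F [ 0.2103  0.256  -0.4896] j [  9.  38.  76.   0.  66. -75.]
shift mm [-30.9  68.6 230.4] rows>= 6.0
yaw 89.9
```

Call:
send_rows(moves="60 -5 0 38 0;60 -5 0 38 0;60 -5 0 38 0;60 -5 0 38 0;60 -5 10 38 0;60 -6 18 40 0;60 0 20 0 0;60 0 20 0 6;60 0 0 0 7;60 0 0 0 7;60 0 0 0 7;60 0 0 0 7;60 0 0 0 7;60 0 0 0 7;60 0 0 0 7;60 0 0 0 7;60 0 0 0 7;60 0 0 0 7;60 0 0 0 7;60 0 0 0 6.9")

```text
time_s: 15.62
position: [0.4144, 0.2102, 0.1021]
tcp_rot: [[0.994, -0.0, 0.111], [-0.111, -0.0, 0.994], [-0.0, -1.0, -0.0]]
force: [-0.7, 0.2, 0.5]
opening: 0.689
```

Call:
send_rows(moves="60 0 0 0 0;60 0 0 0 0")

```text
time_s: 15.78
position: [0.4148, 0.2102, 0.102]
tcp_rot: [[0.995, -0.0, 0.102], [-0.102, -0.0, 0.995], [-0.0, -1.0, -0.0]]
force: [-0.1, -0.5, 0.1]
opening: 0.688
```

Run:
```python
from h import *
from knobs import knobs
go([.4112,.2102,.024],-6); c=cam('wrist'); knobs(c,guess={'white':(.411,.210)});cv2.imwrite('pics/w6.png',c['image'])
```

```text
t 15.8 pos [0.4148 0.2102 0.102 ] heading -5.9 open 59.9 F [-0.1074 -0.464   0.0648] j [ 13.  30. 111.   0.  39.  19.]
shift mm [-3.5 78.  -0.3] rows>= 2.0
yaw 0.1
white bar centre rect 411.08074951171875 211.25564575195312 13.611597061157227 39.88825988769531 83.82634735107422 mean [0.4109 0.2115] 1070 heading -5.881196382077847 stripe [0.4149 0.2377] 4257 skirt mid [0.4121 0.2111] [0.0385 0.0388]
```

Call:
send_rows(moves="60 -3.6 25 0.5 0;60 0 30 0 0;60 0 23 0 0;60 0 0 0 0;60 0 0 0 0;0 0 0 0 0;0 0 0 0 0;0 0 0 0 0;0 0 0 0 0;0 0 0 0 0;0 0 0 0 0;0 0 0 0 0;0 0 0 0 0;0 0 -30 0 0;0 0 -35 0 0;0 0 -35 0 0;0 0 -10 0 0;0 0 0 0 0;0 0 0 0 0")

```text
time_s: 17.42
position: [0.4123, 0.211, 0.1344]
tcp_rot: [[0.994, 0.002, 0.105], [-0.105, 0.0, 0.994], [0.002, -1.0, 0.001]]
force: [-0.2, 1.0, -0.5]
opening: 0.46
```

Run:
```python
from h import *
go([.657,.2140,.135],39); s=read_state();c=cam('wrist'); cv2.imwrite('pics/w7.png',c['image']); P=cloud(c); T=(P-s['position'])@np.array(s['tcp_rot'])*1000
m=(abs(T[...,2])<25)&(abs(T[...,0])<18)&(T[...,1]<-9)&(T[...,1]>-18); q=T[m]; print(np.percentile(q,[0,2,50,98,100],axis=0))
m=(abs(T[...,2])<35)&(abs(T[...,0])<24)&(T[...,1]<9)&(T[...,1]>3); q=T[m]; print('skirt',np.percentile(q,[0,2,50,98,100],axis=0))
```

```text
t 17.4 pos [0.4123 0.211  0.1344] heading -6.1 open 40.0 F [-0.2218  0.985  -0.5247] j [ 13.  26. 110.  -0.  44.  19.]
shift mm [243.   -0.1  28.8] rows>= 6.0
yaw -45.1
[[-17.9716 -14.9565  -0.5111]
 [-17.3415 -14.0042   0.167 ]
 [ -0.1367 -12.3225   3.7478]
 [ 17.1485  -9.2614   6.4668]
 [ 17.9715  -9.0471   6.9047]]
skirt [[-18.4162   3.0635   4.1015]
 [-15.7111   3.7004   5.1912]
 [  0.3479   7.3124  10.3934]
 [ 16.8266   8.6695  18.1092]
 [ 20.1831   8.9972  18.9926]]
```

View pics/w7.png

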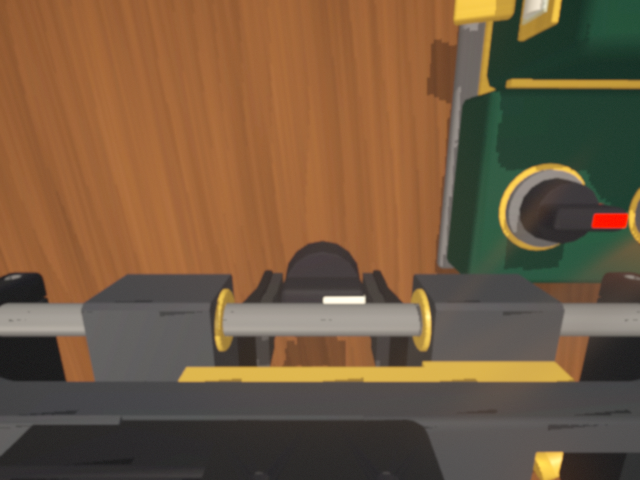

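Call:
send_rows(moves="0 0 -25 0 0;0 35 0 4 0;0 35 0 4 0;0 35 0 4 0;0 35 0 4 0;0 35 0 4 0;0 35 0 4 0;0 31.5 0 5.2 0;0 0 0 0 -3;0 0 0 0 -7;0 0 0 0 -7;0 0 0 0 -7;0 0 0 0 -7;0 0 0 0 -7;0 0 0 0 -7.1;0 0 10 0 0;0 0 15 0 0;0 0 0 0 0;0 0 0 0 0;0 0 0 0 0")

```text
time_s: 19.13
position: [0.655, 0.2144, 0.1326]
tcp_rot: [[0.778, -0.002, -0.629], [0.629, -0.0, 0.778], [-0.002, -1.0, 0.001]]
force: [1.0, -0.4, 0.9]
opening: 0.454
```

Run:
```python
from h import *
go([.6556,.2147,.110],39); s=read_state();c=cam('wrist'); P=cloud(c); T=(P-s['position'])@np.array(s['tcp_rot'])*1000
m=(abs(T[...,2])<25)&(abs(T[...,0])<18)&(T[...,1]<-9)&(T[...,1]>-18); q=T[m]; print(np.percentile(q,[2,50,98,100],axis=0))
```

```text
t 19.1 pos [0.655  0.2144 0.1326] heading 39.0 open 39.5 F [ 0.9721 -0.3825  0.8725] j [  9.  41.  76.  -0.  63. -30.]
shift mm [ 0.7 22.6 -0.2] rows>= 1.0
yaw -0.0
[[-17.4045 -14.0705  -0.1572]
 [  0.2634 -12.3758   3.4451]
 [ 17.3624  -9.3867   6.0556]
 [ 17.9901  -9.032    6.5993]]
```

Call:
send_rows(moves="0 0.7 10 0.2 0;0 0 10 0 0;0 0 5 0 0;0 0 2 0 0;0 0 1.5 0 0;0 0 1.5 0 0;0 0 0 0 0;0 0 0 0 0")

```text
time_s: 19.85
position: [0.6559, 0.2151, 0.104]
tcp_rot: [[0.777, 0.0, -0.63], [0.63, 0.0, 0.777], [0.0, -1.0, -0.0]]
force: [-0.4, 0.3, 0.5]
opening: 0.457
```

Call:
send_rows(moves="0 0 1.5 0 0;0 0 1.5 0 0;0 0 1 0 0;0 0 0 0 0;0 0 0 0 0")

```text
time_s: 20.27
position: [0.6557, 0.2151, 0.0998]
tcp_rot: [[0.777, -0.0, -0.63], [0.63, -0.0, 0.777], [-0.0, -1.0, 0.0]]
force: [0.5, -0.4, -1.4]
opening: 0.455
```

Entering cleanly; I'll push it home.

Call:
send_rows(moves="0 0 2 0 0;0 0 2 0 0;0 0 2 0 0;0 0 2 0 0;0 0 1 0 0;0 0 0 0 0;0 0 0 0 0")

```text
time_s: 20.85
position: [0.6558, 0.215, 0.0909]
tcp_rot: [[0.777, 0.0, -0.63], [0.63, -0.0, 0.777], [0.0, -1.0, -0.0]]
force: [-0.2, 0.4, 2.8]
opening: 0.453
```

```bash
python3 held.py
```

```text
t 20.9 pos [0.6558 0.215  0.0909] heading 39.0 open 39.4 F [-0.2378  0.4153  2.7508] j [  9.  44.  78.  -0.  58. -30.]
yaw -44.8
bar top tool [[ -6.7 -14.   -0.1]
 [  6.7  -2.8   6.3]] -11.851260350278164 world z 0.10278209153101618
```

Call:
send_rows(moves="0 0 1 0 0;0 0 1 0 0;0 0 0.5 0 0;0 0 0 0 0;0 0 0 0 0")

```text
time_s: 21.32
position: [0.6559, 0.215, 0.0908]
tcp_rot: [[0.777, 0.001, -0.63], [0.63, -0.0, 0.777], [0.0, -1.0, -0.001]]
force: [-4.4, -1.7, 12.5]
opening: 0.455
```

Call:
send_rows(moves="0 -0.4 -1.5 0.3 0;0 0 0 0 4.2;0 0 0 0 5;0 0 0 0 6;0 0 0 0 6;0 0 0 0 6;0 0 0 0 6;0 0 0 0 6;0 0 0 0 6;0 0 0 0 0;0 0 0 0 0")

```text
time_s: 22.23
position: [0.6569, 0.2152, 0.0909]
tcp_rot: [[0.994, 0.004, 0.107], [-0.107, 0.001, 0.994], [0.004, -1.0, 0.001]]
force: [1.4, 1.0, 5.7]
opening: 0.454
```

Call:
send_rows(moves="50 0 0 0 0;60 0 0 0 0;60 0 0 0 0;60 0 -20 0 0;60 0 -30 0 0;60 0 -30 0 0;60 0 0 -20 0;60 0 0 -30 0;60 0 0 -30 0;60 0 0 -20 0;60 0 0 0 0;60 0 0 0 0;60 0 0 0 0")

```text
time_s: 23.32
position: [0.6443, 0.1162, 0.1694]
tcp_rot: [[0.994, -0.001, 0.107], [-0.107, 0.001, 0.994], [-0.001, -1.0, 0.001]]
force: [0.9, 0.7, 0.4]
opening: 0.692
```

Run:
```python
from h import *
from knobs import knobs
go(); c=cam('wrist'); knobs(c,zt=.103,guess={'red':(.568,.2235),'white':(.656,.2145)}); cv2.imwrite('pics/w8.png',c['image'])
c=cam('top'); knobs(c,zt=.103,guess={'red':(.568,.2235),'white':(.656,.2145)})
```

```text
t 23.3 pos [0.6443 0.1162 0.1694] heading -6.2 open 60.2 F [0.9385 0.7059 0.4084] j [ 0. 36. 80.  0. 64.  7.]
red bar centre rect 568.8592529296875 224.3307342529297 14.107972145080566 40.59056091308594 83.74280548095703 mean [0.5692 0.2241] 1582 heading -6.237420946554218 stripe [0.5823 0.2226] 816 skirt mid [0.5691 0.2245] [0.0393 0.039 ]
white bar centre rect 657.9966430664062 214.14625549316406 13.861576080322266 40.14341735839844 83.6867446899414 mean [0.6577 0.2142] 1526 heading -6.157390429232529 stripe [0.6644 0.2104] 959 skirt mid [0.6566 0.2141] [0.0365 0.0387]
red none 0
white none 1
```

Call:
send_rows(moves="80 9 -14 -33 0;80 9 -14 -33 0;80 9 -14 -33 0;80 9 -14 -33 0;80 9 -14 -33 0;80 9 -10 -33 0;80 7 0 -33 0;80 0 0 0 -6;80 0 0 0 -7;80 0 0 0 -7;80 0 0 0 -7;80 0 0 0 -7;80 0 0 0 -7;80 0 0 0 -7;80 0 0 0 -7;80 0 0 0 -7;80 0 0 0 -7;80 0 0 0 -7;80 0 0 0 -7;80 0 0 0 -5")

```text
time_s: 25.08
position: [0.6807, -0.119, 0.2495]
tcp_rot: [[0.134, -0.0, -0.991], [0.991, 0.0, 0.134], [0.0, -1.0, 0.0]]
force: [0.4, 0.1, 0.5]
opening: 0.924
```

Call:
send_rows(moves="80 0 0 0 0;80 0 0 0 0")

```text
time_s: 25.25
position: [0.6806, -0.1194, 0.2496]
tcp_rot: [[0.143, -0.0, -0.99], [0.99, 0.0, 0.143], [0.0, -1.0, 0.0]]
force: [0.5, 0.4, -0.5]
opening: 0.925
```

```bash
cat > deck.py <<'E'
from h import *
def tubes(c,zmax=.06,region=(.40,.80,-.45,.12)):
    P=cloud(c); hsv=cv2.cvtColor(c['image'],cv2.COLOR_BGR2HSV).astype(int); out=[]
    for r in masks_of(c,'tube1'):
        if r['p']<.5: continue
        q=P[r['region']]; q=q[np.isfinite(q).all(1)&(q[:,2]>.008)&(q[:,2]<.075)]
        if len(q)<40: continue
        zt=np.percentile(q[:,2],97); q=q[q[:,2]>zt-.012]
        (cx,cy),(w,h),a=cv2.minAreaRect((q[:,:2]*1000).astype(np.float32))
        if w<h: w,h,a=h,w,a+90
        rid=q[q[:,2]>zt-.003]; dd=np.linalg.svd(rid[:,:2]-rid[:,:2].mean(0),full_matrices=False)[2][0]
        print('tube p %.2f'%r['p'],np.round(r['bbox']),'rect',np.round([cx,cy,w,h],1),'axis %.1f'%(a%180),'ridge axis %.1f'%(np.degrees(np.arctan2(dd[1],dd[0]))%180),'ztop %.4f'%zt, 'ridge',rid.mean(0)); out.append((cx,cy,a%180,zt))
    return out
def deckfit(c):
    P=cloud(c); r=masks_of(c,'deck')[0]; q=P[r['region']]; q=q[(q[:,2]>.003)&(q[:,2]<.06)]
    A=np.c_[q[:,:2],np.ones(len(q))]; w=np.ones(len(q),bool)
    for _ in range(8):
        k=np.linalg.lstsq(A[w],q[w,2],rcond=None)[0]; w=abs(A@k-q[:,2])<.002
    f=q[w]; (cx,cy),(w1,h1),a=cv2.minAreaRect((f[:,:2]*1000).astype(np.float32))
    print('deck p %.2f'%r['p'],'rect',np.round([cx,cy,w1,h1,a],2),'plane',k,'slope',np.degrees(np.arctan(np.hypot(*k[:2]))),'uphill hd %.1f'%np.degrees(np.arctan2(k[1],k[0])),'z at centre',k@[cx/1e3,cy/1e3,1],len(f))
if __name__=='__main__':
    for n in ('wrist','top'):
        go(); c=cam(n); cv2.imwrite('pics/d_%s.png'%n,c['image']); deckfit(c); tubes(c)
E
python3 deck.py
```

```text
t 25.2 pos [ 0.6806 -0.1194  0.2496] heading 81.8 open 80.5 F [ 0.4763  0.3532 -0.474 ] j [ -19.   34.   70.    0.   76. -101.]
deck p 0.88 rect [ 532.09 -255.63  244.11  114.15   79.96] plane [-0.0084 -0.0609  0.0072] slope 3.519662007378893 uphill hd -97.9 z at centre 0.018261050100820523 26292
tube p 0.88 [406.  26. 445. 103.] rect [548.9   8.   70.5  28.8] axis 166.5 ridge axis 166.1 ztop 0.0291 ridge [0.5486 0.008  0.0277]
tube p 0.76 [362. 125. 404. 192.] rect [636.  -46.4  69.7  29. ] axis 12.7 ridge axis 13.3 ztop 0.0292 ridge [ 0.6352 -0.0465  0.0278]
t 25.4 pos [ 0.6805 -0.1201  0.2497] heading 81.8 open 80.4 F [0.0963 0.0246 0.7171] j [ -19.   34.   70.    0.   76. -101.]
deck p 0.79 rect [ 533.35 -254.77  241.86  114.09   80.03] plane [-0.0101 -0.0634  0.0086] slope 3.6714977314221495 uphill hd -99.1 z at centre 0.019332331906687244 3599
```

View pics/d_wrist.png

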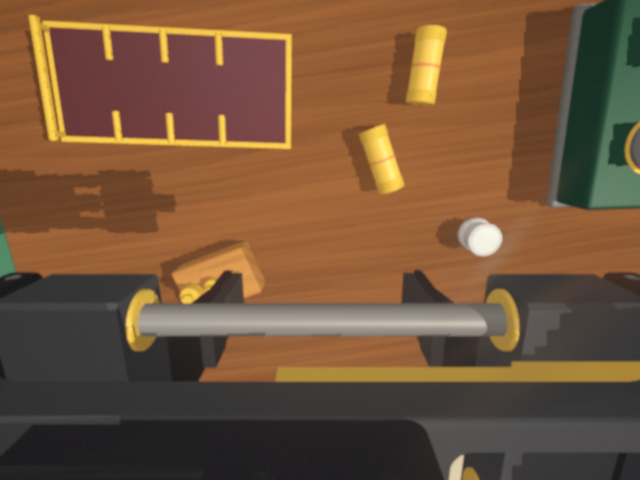

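The deck spans pixels (50–290, 25–145) and is empty, with its rail on the left. The only two tubes are at (427,65) and (381,158). I'll take tube A first.

```bash
python3 -c "
from h import *
go([.549,.008,.10],76.3)"
```

```text
t 25.6 pos [ 0.6804 -0.1205  0.2498] heading 81.8 open 79.8 F [-0.4349  0.1985 -0.9004] j [ -19.   34.   70.   -0.   76. -101.]
shift mm [108.4 149.8 148.3] rows>= 6.0
yaw 5.5
```

Call:
send_rows(moves="50 18 10 25 0;50 18 25 25 0;50 18 25 25 0;50 18 30 25 0;50 18 30 25 5.5;50 18.4 30 23.3 0;50 0 0 0 0;50 0 30 0 0;50 0 35 0 0;50 0 22 0 0;50 0 7 0 0;50 0 0 0 0;50 0 0 0 0")

```text
time_s: 26.63
position: [0.5536, 0.0077, 0.0086]
tcp_rot: [[0.236, 0.001, -0.972], [0.972, -0.0, 0.236], [0.0, -1.0, -0.001]]
force: [-0.2, -0.4, 0.5]
opening: 0.577
```

```bash
python3 -c "
from h import *
go([.549,.008,.006],76.3)"
```

```text
t 26.6 pos [0.5536 0.0077 0.0086] heading 76.3 open 50.2 F [-0.2228 -0.4347  0.5116] j [-11.  44. 101.  -0.  36. -87.]
shift mm [-0.8  2.5  4.5] rows>= 1.0
yaw 0.0
```

Call:
send_rows(moves="50 -0.8 2.3 4.5 0;50 0 0 0 0;0 0 0 0 0;0 0 0 0 0;0 0 0 0 0;0 0 0 0 0;0 0 0 0 0;0 0 0 0 0;0 0 0 0 0;0 0 -30 0 0;0 0 -35 0 0;0 0 -25 0 0;0 0 0 0 0;0 0 0 0 0")

```text
time_s: 27.8
position: [0.5488, 0.0082, 0.0967]
tcp_rot: [[0.236, 0.003, -0.972], [0.972, -0.001, 0.236], [0.0, -1.0, -0.003]]
force: [0.4, 0.2, -1.3]
opening: 0.335
```

Run:
```python
from h import *
from deck import tubes
go([.520,-.3264,.080],80); tubes(cam('wrist'))
```

```text
t 27.8 pos [0.5488 0.0082 0.0967] heading 76.3 open 29.1 F [ 0.4292  0.1725 -1.2635] j [-11.  35.  99.  -0.  46. -87.]
shift mm [-331.9   16.8  -50.9] rows>= 9.0
yaw -3.7
tube p 0.71 [286. 338. 293. 366.] rect [626.2 -36.7  20.2   6.1] axis 165.1 ridge axis 5.0 ztop 0.0270 ridge [ 0.6308 -0.0385  0.0256]
```

Call:
send_rows(moves="0 -33.2 0 -5.1 0;0 -33.2 0 -5.1 0;0 -33.2 0 -5.1 0;0 -33.2 0 -5.1 0;0 -33.2 0 -5.1 0;0 -33.2 0 -5.1 0;0 -33.2 0 -5.1 0;0 -33.2 0 -5.1 0;0 -33.2 0 -5.1 0;0 -33.2 0 -5.1 0;0 0 0 0 -3.7;0 0 20 0 0;0 0 15 0 0;0 0 0 0 0;0 0 0 0 0;0 0 0 0 0")

```text
time_s: 29.23
position: [0.5191, -0.3259, 0.06]
tcp_rot: [[0.173, -0.001, -0.985], [0.985, 0.001, 0.173], [0.001, -1.0, 0.001]]
force: [-0.2, -0.3, -1.4]
opening: 0.336
```

Run:
```python
from h import *
go([.520,-.3264,.033],80)
s=read_state();c=cam('wrist'); cv2.imwrite('pics/p1.png',c['image']); P=cloud(c); T=(P-s['position'])@np.array(s['tcp_rot'])*1000
m=(abs(T[...,2])<60)&(abs(T[...,0])<13)&(T[...,1]<-2)&(T[...,1]>-13); q=T[m]; print(len(q),np.percentile(q,[1,50,99],axis=0))
```

```text
t 29.2 pos [ 0.5191 -0.3259  0.06  ] heading 80.1 open 29.2 F [-0.2467 -0.2693 -1.4363] j [ -43.   42.   91.   -0.   48. -123.]
shift mm [-0.3 27.  -1.1] rows>= 1.0
yaw 0.1
316 [[-12.8364 -12.9444  14.1654]
 [ -0.2218  -7.7013  34.7154]
 [ 12.7494  -2.4849  35.0696]]
```

View pics/p1.png

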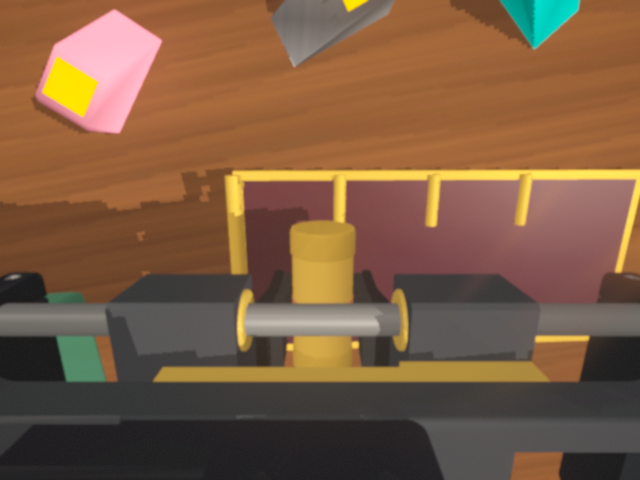

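The tube hangs centred, with its near end at pixel (322,230), just above the top pair of stops. I'll lower it until it touches.

Call:
send_rows(moves="0 0 13 -1 0;0 0 13 0 0;0 0 2 0 0;0 0 1 0 0;0 0 0 0 0;0 0 0 0 0")

```text
time_s: 29.78
position: [0.5204, -0.3266, 0.0318]
tcp_rot: [[0.173, 0.0, -0.985], [0.985, -0.0, 0.173], [-0.0, -1.0, -0.0]]
force: [0.7, 0.4, -2.1]
opening: 0.335
```

Call:
send_rows(moves="0 0 1 0 0;0 0 0.7 0 0;0 0 0 0 0;0 0 0 0 0")

```text
time_s: 30.12
position: [0.5204, -0.3266, 0.0303]
tcp_rot: [[0.173, 0.0, -0.985], [0.985, -0.0, 0.173], [-0.0, -1.0, -0.0]]
force: [0.8, 0.8, -1.9]
opening: 0.338
```

Call:
send_rows(moves="0 0 0.7 0 0;0 0 0.5 0 0;0 0 0 0 0;0 0 0 0 0")

```text
time_s: 30.45
position: [0.5204, -0.3267, 0.0299]
tcp_rot: [[0.173, 0.0, -0.985], [0.985, -0.0, 0.173], [-0.0, -1.0, -0.001]]
force: [-1.9, 1.9, 5.9]
opening: 0.335
```

Call:
send_rows(moves="31 0 0 0 0;32 0 0 0 0;33 0 0 0 0;34 0 0 0 0;35 0 0 0 0;36 0 0 0 0;38 0 0 0 0;40 0 0 0 0;40 0 0 0 0;42 0 -10 0 0;42 0 -25 0 0;42 0 -30 0 0;50 0 -25 0 0;50 0 0 0 0;50 0 0 0 0")

```text
time_s: 31.7
position: [0.5213, -0.3274, 0.1213]
tcp_rot: [[0.173, 0.004, -0.985], [0.985, -0.003, 0.173], [-0.003, -1.0, -0.004]]
force: [0.3, -0.7, 0.1]
opening: 0.559
```

Run:
```python
from h import *
from deck import tubes
c=cam('wrist'); tubes(c); tubes(cam('top')); go([.636,-.0465,.12],103)
```

```text
tube p 0.68 [307. 190. 344. 294.] rect [ 521.1 -324.7   70.8   28.7] axis 169.6 ridge axis 170.1 ztop 0.0529 ridge [ 0.5196 -0.3244  0.0515]
tube p 0.88 [297. 169. 318. 208.] rect [636.9 -46.9  71.3  27.7] axis 12.5 ridge axis 12.4 ztop 0.0323 ridge [ 0.6364 -0.0461  0.0308]
tube p 0.69 [169. 161. 190. 183.] rect [655.8 216.9  47.6  38.4] axis 77.1 ridge axis 140.2 ztop 0.0745 ridge [0.65   0.2005 0.0739]
t 31.9 pos [ 0.5194 -0.3258  0.1176] heading 80.0 open 49.9 F [ 0.9075 -0.2119 -0.5031] j [ -43.   37.   89.   -0.   54. -123.]
shift mm [295.2  -2.1 -66.5] rows>= 8.0
yaw -23.0
```

Call:
send_rows(moves="50 33 0 -7.4 0;50 33 0 -7.4 0;50 33 0 -7.4 0;50 33 0 -7.4 0;50 33 0 -7.4 0;50 33 0 -7.4 0;50 33 0 -7.4 0;50 33 0 -7.4 0;50 31 0 -7.4 0;50 0 0 0 -5;50 0 0 0 -6;50 0 0 0 -6;50 0 0 0 -6;50 0 30 0 0;50 0 30 0 0;50 0 20 0 0;50 0 0 0 0;50 0 0 0 0;50 0 0 0 0")

```text
time_s: 33.48
position: [0.6374, -0.0476, 0.0391]
tcp_rot: [[-0.226, 0.0, -0.974], [0.974, -0.0, -0.226], [-0.0, -1.0, -0.0]]
force: [-0.5, 0.1, -0.1]
opening: 0.571
```

Run:
```python
from h import *
from deck import tubes
c=cam('wrist'); tubes(c); go([.636,-.0465,.0065],103)
```

```text
tube p 0.67 [300. 206. 352. 338.] rect [635.8 -46.2  70.4  28.8] axis 13.2 ridge axis 12.8 ztop 0.0291 ridge [ 0.6251 -0.0488  0.0278]
t 33.6 pos [ 0.6381 -0.0478  0.0403] heading 103.0 open 49.7 F [ 0.0124  0.0528 -0.169 ] j [ -14.   45.   87.   -0.   48. -117.]
shift mm [ 1.8 33.8  1.9] rows>= 1.0
yaw 0.0
```

Call:
send_rows(moves="50 1.6 20 1.9 0;50 0 13.5 0 0;50 0 0 0 0;0 0 0 0 0;0 0 0 0 0;0 0 0 0 0;0 0 0 0 0;0 0 0 0 0;0 0 0 0 0;0 0 0 0 0;0 0 -30 0 0;0 0 -35 0 0;0 0 -25 0 0;0 0 0 0 6;0 0 0 0 6;0 0 0 0 6;0 0 0 0 5;0 0 0 0 0;0 0 0 0 0")

```text
time_s: 35.17
position: [0.6342, -0.0463, 0.0949]
tcp_rot: [[0.171, -0.001, -0.985], [0.985, 0.0, 0.171], [0.0, -1.0, 0.001]]
force: [-0.1, -0.2, -1.5]
opening: 0.336
```

Run:
```python
from h import *
go([.5295,-.2722,.06],80)
s=read_state();c=cam('wrist'); P=cloud(c); T=(P-s['position'])@np.array(s['tcp_rot'])*1000
m=(abs(T[...,2])<60)&(abs(T[...,0])<13)&(T[...,1]<12)&(T[...,1]>-13); q=T[m]; print(len(q),np.percentile(q,[1,50,99],axis=0))
```

```text
t 35.2 pos [ 0.6342 -0.0463  0.0949] heading 80.2 open 29.2 F [-0.0852 -0.1551 -1.5066] j [-14.  40.  86.  -0.  54. -94.]
shift mm [-240.5   35.    64.6] rows>= 7.0
yaw 0.2
466 [[-12.7098 -12.8871  33.9518]
 [  0.001   -5.1456  34.3142]
 [ 12.6209   5.6722  34.6228]]
```

Call:
send_rows(moves="0 -34.3 0 9.2 0;0 -34.3 0 9.2 0;0 -34.3 0 9.2 0;0 -34.3 0 9.2 0;0 -34.3 0 9.2 0;0 -34.3 0 9.2 0;0 -34.3 0 9.2 0;0 0 20 0 0;0 0 20 0 0;0 0 10 0 0;0 0 0 0 0;0 0 0 0 0;0 0 0 0 0")

```text
time_s: 36.3
position: [0.5305, -0.2715, 0.046]
tcp_rot: [[0.172, 0.001, -0.985], [0.985, -0.001, 0.172], [-0.001, -1.0, -0.001]]
force: [0.6, -0.6, -2.0]
opening: 0.338
```

Run:
```python
from h import *
go([.5295,-.2722,.0295],80)
```

```text
t 36.3 pos [ 0.5305 -0.2715  0.046 ] heading 80.1 open 29.4 F [ 0.5532 -0.6073 -2.0467] j [ -38.   42.   94.   -0.   44. -118.]
shift mm [-0.8 16.5  0.9] rows>= 1.0
yaw 0.1
```

Call:
send_rows(moves="0 -0.8 10 0.9 0;0 0 6 0 0;0 0 1 0 0;0 0 0.8 0 0;0 0 0 0 0;0 0 0 0 0")

```text
time_s: 36.8
position: [0.5289, -0.2724, 0.0276]
tcp_rot: [[0.173, 0.0, -0.985], [0.985, -0.0, 0.173], [-0.0, -1.0, -0.0]]
force: [-0.2, 0.2, -1.6]
opening: 0.337
```

Call:
send_rows(moves="0 0 0.7 0 0;0 0 0.7 0 0;0 0 0 0 0;0 0 0 0 0")

```text
time_s: 37.13
position: [0.5289, -0.2725, 0.0265]
tcp_rot: [[0.173, 0.001, -0.985], [0.985, -0.0, 0.173], [-0.0, -1.0, -0.001]]
force: [-0.1, 0.7, 1.0]
opening: 0.338
```

Call:
send_rows(moves="31 0 0 0 0;32 0 0 0 0;33 0 0 0 0;34 0 0 0 0;35 0 0 0 0;36 0 0 0 0;38 0 0 0 0;40 0 0 0 0;40 0 0 0 0;42 0 -10 0 0;42 0 -25 0 0;42 0 -30 0 0;50 0 -30 0 0;50 0 -30 0 0;50 0 0 0 0;50 0 0 0 0")

```text
time_s: 38.47
position: [0.5299, -0.2732, 0.154]
tcp_rot: [[0.173, 0.004, -0.985], [0.985, -0.003, 0.173], [-0.003, -1.0, -0.005]]
force: [0.5, -0.6, -0.9]
opening: 0.572
```

```bash
cat > wedge.py <<'E'
from h import *
def wedges(c):
    P=cloud(c); hsv=cv2.cvtColor(c['image'],cv2.COLOR_BGR2HSV).astype(int); seen=[]
    for r in masks_of(c,'wedge'):
        if r['p']<.3: continue
        m=r['region']; q=P[m]; g=(q[:,2]>.004)&(q[:,2]<.075); q=q[g]; px=hsv[m][g]
        if len(q)<60: continue
        y=(px[:,0]>20)&(px[:,0]<34)&(px[:,1]>150); b=px[~y]
        (cx,cy),(w,h),a=cv2.minAreaRect((q[:,:2]*1000).astype(np.float32))
        if w<h: w,h,a=h,w,a+90
        yc=q[y][:,:2].mean(0)*1000 if y.any() else np.array([cx,cy]); d=np.array([np.cos(np.radians(a)),np.sin(np.radians(a))])
        if d@(np.array([cx,cy])-yc)<0: d=-d
        print('wedge p %.2f'%r['p'],'hue/sat',np.median(b[:,0]),np.median(b[:,1]),'rect',np.round([cx,cy,w,h],1),'thin heading %.1f'%np.degrees(np.arctan2(d[1],d[0])),'patch',yc.round(1),'ztop %.4f'%np.percentile(q[:,2],97))
if __name__=='__main__':
    from deck import tubes
    c=cam('wrist'); tubes(c); wedges(c); c=cam('top'); wedges(c); go([.46,-.29,.13])
E
python3 wedge.py
```

```text
tube p 0.69 [312. 190. 342. 277.] rect [ 529.9 -270.3   70.4   28.1] axis 169.3 ridge axis 169.7 ztop 0.0496 ridge [ 0.5285 -0.2703  0.0482]
tube p 0.66 [238. 190. 275. 275.] rect [ 520.8 -324.4   70.1   28.6] axis 169.7 ridge axis 169.5 ztop 0.0528 ridge [ 0.5172 -0.3237  0.0514]
wedge p 0.94 hue/sat 87.0 188.0 rect [ 384.4 -189.    58.7   28.9] thin heading 33.2 patch [ 376.9 -197.5] ztop 0.0323
wedge p 0.66 hue/sat 12.0 40.0 rect [ 380.8 -296.8   58.3   28.9] thin heading -72.5 patch [ 377.  -284.3] ztop 0.0325
wedge p 0.56 hue/sat 173.0 70.0 rect [ 390.1 -425.7   58.4   30.1] thin heading 137.5 patch [ 399.8 -434.8] ztop 0.0324
wedge p 0.93 hue/sat 169.0 58.0 rect [ 390.8 -425.2   59.5   29.6] thin heading 138.3 patch [ 401.1 -436.5] ztop 0.0348
t 38.7 pos [ 0.5278 -0.2717  0.1497] heading 80.0 open 50.0 F [ 0.8584 -0.9228  0.0275] j [ -38.   33.   91.   -0.   57. -118.]
shift mm [-29.8  19.8  63.5] rows>= 2.0
```

Both tubes rest on their stops, centred and crosswise. The iron wedge (grey, saturation 40) is at (0.381, −0.297) with its thin end at heading −72.5°. I'll grip its thick half.

```bash
python3 -c "
from h import *
go([.3772,-.2854,.10],17.5)"
```

```text
t 38.7 pos [ 0.5278 -0.2717  0.1497] heading 80.0 open 50.0 F [ 0.8584 -0.9228  0.0275] j [ -38.   33.   91.   -0.   57. -118.]
shift mm [-39.7  50.1 145.8] rows>= 4.0
yaw 62.5
```

Call:
send_rows(moves="50 -10 0 36 0;50 -10 0 36 0;50 -10 10 36 0;50 -10 20 37.8 0;50 0 20 0 6.5;50 0 0 0 7;50 0 0 0 7;50 0 0 0 7;50 0 0 0 7;50 0 0 0 7;50 0 0 0 7;50 0 0 0 7;50 0 0 0 7;50 0 0 0 0;50 0 0 0 0;50 0 0 0 0")

```text
time_s: 40.05
position: [0.38, -0.2861, 0.1017]
tcp_rot: [[0.953, -0.001, -0.304], [0.304, 0.001, 0.953], [-0.0, -1.0, 0.001]]
force: [-0.2, -0.3, -0.3]
opening: 0.572
```

Run:
```python
from h import *
from wedge import wedges
c=cam('wrist'); wedges(c); go([.3772,-.2854,.006],17.5); cv2.imwrite('pics/w9.png',c['image'])
```

```text
wedge p 0.81 hue/sat 87.0 206.0 rect [ 384.2 -189.    57.9   28. ] thin heading 33.4 patch [ 373.1 -196.3] ztop 0.0326
wedge p 0.70 hue/sat 12.0 41.0 rect [ 380.9 -296.2   58.    27.9] thin heading -72.9 patch [ 376.9 -284.2] ztop 0.0326
wedge p 0.69 hue/sat 87.0 206.0 rect [ 279.8 -265.    57.6   28.6] thin heading 172.0 patch [ 292.2 -267.1] ztop 0.0324
wedge p 0.48 hue/sat 175.0 101.0 rect [ 375.7 -404.    16.8    9.6] thin heading 46.1 patch [ 375.7 -404. ] ztop 0.0087
t 40.1 pos [ 0.3801 -0.2862  0.1019] heading 17.6 open 50.2 F [-0.3816 -0.6424 -0.8387] j [-50.  31. 109.  -0.  40. -68.]
shift mm [-2.5 95.9  1.6] rows>= 3.0
yaw 0.1
```

Call:
send_rows(moves="50 -2.5 30 1.6 0;50 0 35 0 0;50 0 25 0 0;50 0 5 0 0;50 0 0 0 0;0 0 0 0 0;0 0 0 0 0;0 0 0 0 0;0 0 0 0 0;0 0 0 0 0;0 0 0 0 0;0 0 0 0 0;0 0 -30 0 0;0 0 -35 0 0;0 0 -25 0 0;0 0 0 0 0;0 0 0 0 0")

```text
time_s: 41.57
position: [0.3779, -0.2861, 0.0984]
tcp_rot: [[0.953, 0.002, -0.301], [0.301, -0.003, 0.953], [0.001, -1.0, -0.003]]
force: [-0.4, 0.1, -2.1]
opening: 0.32
```

Run:
```python
from h import *
# wedge grip point target: origin y=-32 -> grip y=-44
y=-.044; x=.5325-.1736*y; w=-.2555-.985*y; print(x,w); go([x,w,.10],-10)
```

```text
0.5401384 -0.21216000000000002
t 41.6 pos [ 0.3779 -0.2861  0.0984] heading 17.5 open 27.8 F [-0.375   0.0846 -2.1431] j [-51.  31. 110.   0.  39. -68.]
shift mm [177.   -1.4  21.6] rows>= 5.0
yaw 27.5
```

Call:
send_rows(moves="0 35.4 0 4.3 0;0 35.4 0 4.3 0;0 35.4 0 4.3 0;0 35.4 0 4.3 0;0 35.4 0 4.3 0;0 0 0 0 6.5;0 0 0 0 7;0 0 0 0 7;0 0 0 0 7;0 0 20 0 0;0 0 20 0 0;0 0 0 0 0;0 0 0 0 0;0 0 0 0 0")

```text
time_s: 42.73
position: [0.5392, -0.2115, 0.0565]
tcp_rot: [[0.985, -0.001, 0.173], [-0.173, 0.001, 0.985], [-0.002, -1.0, 0.001]]
force: [-0.4, -0.4, -3.3]
opening: 0.323
```

Run:
```python
from h import *
from wedge import wedges
go([.5401,-.2122,.03],-10)
s=read_state();c=cam('wrist'); wedges(c); cv2.imwrite('pics/w10.png',c['image']); P=cloud(c); T=(P-s['position'])@np.array(s['tcp_rot'])*1000
m=(abs(T[...,2])<70)&(abs(T[...,0])<12)&(T[...,1]<8)&(T[...,1]>-35); q=T[m]; print(len(q),np.percentile(q,[1,50,99],axis=0))
```

```text
t 42.7 pos [ 0.5392 -0.2115  0.0565] heading -10.0 open 28.1 F [-0.4049 -0.3677 -3.3002] j [-32.  40.  96.   0.  44. -23.]
shift mm [ 1.  26.5 -0.6] rows>= 1.0
yaw 0.0
wedge p 0.96 hue/sat 88.0 255.0 rect [ 387.5 -186.9   52.    28.7] thin heading 32.7 patch [ 382.5 -197.7] ztop 0.0315
wedge p 0.56 hue/sat 12.0 34.0 rect [ 536.1 -227.6   71.9   34.8] thin heading 84.1 patch [ 536.1 -227.6] ztop 0.0743
3699 [[-11.7471 -24.2897 -40.7109]
 [ -0.1148 -19.9526  12.4124]
 [ 11.779    7.0177  18.6766]]
```

View pics/w10.png

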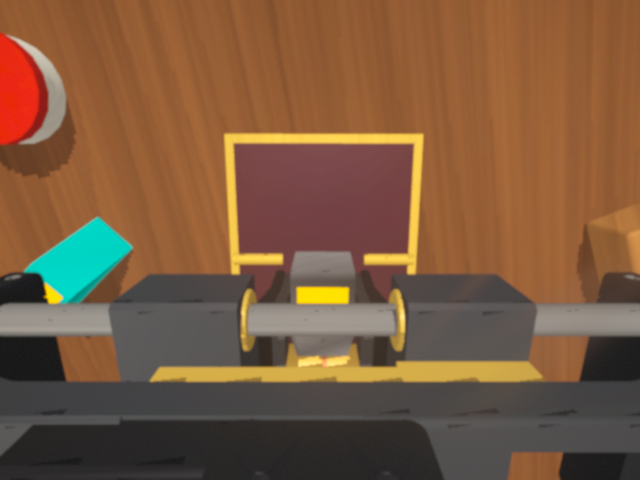

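The wedge is held in the lane, patch at pixel (322,296) and thin end uphill (downward in the picture). I'll lower it.

Call:
send_rows(moves="0 1 13 -0.6 0;0 0 13 0 0;0 0 2 0 0;0 0 1 0 0;0 0 0 0 0;0 0 0 0 0")

```text
time_s: 43.33
position: [0.5409, -0.2128, 0.0285]
tcp_rot: [[0.985, 0.001, 0.173], [-0.173, -0.001, 0.985], [0.001, -1.0, -0.0]]
force: [-0.4, 0.8, -2.7]
opening: 0.315
```

Call:
send_rows(moves="0 0 1 0 0;0 0 1 0 0;0 0 0.7 0 0;0 0 0 0 0;0 0 0 0 0")

```text
time_s: 43.75
position: [0.5412, -0.2127, 0.027]
tcp_rot: [[0.985, 0.002, 0.173], [-0.173, -0.001, 0.985], [0.002, -1.0, -0.001]]
force: [-0.8, 1.5, 5.7]
opening: 0.322
```

Call:
send_rows(moves="31 0 0 0 0;34 0 0 0 0;38 0 0 0 0;42 0 0 0 0;42 0 0 0 0;42 0 -20 0 0;42 0 -30 0 0;42 0 -30 -10 0;42 0 0 -30 0;42 0 0 -30 0;42 0 0 -30 0;42 0 0 0 0;42 0 0 0 0;42 0 0 0 0")

```text
time_s: 44.92
position: [0.5226, -0.3103, 0.105]
tcp_rot: [[0.985, -0.001, 0.174], [-0.174, 0.002, 0.985], [-0.001, -1.0, 0.001]]
force: [-0.9, 0.0, 0.7]
opening: 0.479
```

```bash
cat > fin.py <<'E'
from h import *
from wedge import wedges
from deck import tubes
C=np.array([.5325,-.2555]); U=np.array([-.1736,-.985]); X=np.array([-.985,.1736])
go(); c=cam('wrist'); cv2.imwrite('pics/fin.png',c['image']); wedges(c)
for t in tubes(c):
    d=np.array(t[:2])/1e3-C; print(' deck xy',d@X,d@U)
P=cloud(c); d=P[...,:2]-C; y=d@U; x=d@X
h=P[...,2]-(.0190-np.sin(0)+.0611*y)
m=(abs(x)<.011)&(y>-.12)&(y<.12)&(abs(h)<.05)
yy=y[m]; hh=h[m]
for a in np.arange(-.08,.1,.004):
    k=(yy>=a)&(yy<a+.004)
    if k.sum()>5: print('%.3f:%.1f'%(a+.002,1000*np.median(hh[k])),end=' ')
E
python3 fin.py
```

```text
t 44.9 pos [ 0.5226 -0.3103  0.105 ] heading -10.0 open 41.7 F [-0.8852  0.0256  0.6673] j [-41.  38.  90.   0.  52. -31.]
wedge p 0.84 hue/sat 87.0 226.0 rect [ 384.6 -189.    59.5   29.7] thin heading 33.1 patch [ 373.3 -196.3] ztop 0.0322
wedge p 0.71 hue/sat 23.0 144.0 rect [ 521.9 -328.2   77.6   37.1] thin heading -10.1 patch [ 522.  -319.6] ztop 0.0525
wedge p 0.57 hue/sat 87.0 255.0 rect [ 295.9 -267.2   29.    28.5] thin heading 171.6 patch [ 299.7 -272.2] ztop 0.0316
tube p 0.88 [271. 249. 375. 291.] rect [ 521.6 -324.1   69.9   28.8] axis 169.9 ridge axis 169.9 ztop 0.0525 ridge [ 0.521  -0.3233  0.0512]
tube p 0.73 [270. 171. 378. 213.] rect [ 530.4 -270.3   69.8   28.8] axis 169.8 ridge axis 169.8 ztop 0.0495 ridge [ 0.5306 -0.2701  0.0481]
 deck xy -0.0011638399169921784 0.06945667612304687
 deck xy -0.0005179369995117299 0.014902951428222656
-0.078:-0.8 -0.074:-0.6 -0.070:-0.5 -0.062:30.1 -0.058:31.7 -0.054:32.0 -0.050:31.9 -0.046:32.0 -0.042:32.0 -0.038:31.8 -0.034:31.2 -0.030:28.0 -0.026:24.3 -0.022:20.6 -0.018:16.7 -0.014:13.0 -0.010:9.0 -0.006:5.4 -0.002:1.1 0.002:19.8 0.006:26.0 0.010:27.9 0.014:28.6 0.018:28.1 0.022:26.5 0.026:23.1 0.030:18.1 0.034:-0.5 0.038:-0.6 0.042:-0.6 0.046:-0.6 0.050:-0.5 0.054:-0.2 0.058:20.0 0.062:26.5 0.066:28.2 0.070:28.5 0.074:27.7 0.078:25.8 0.082:22.5 0.090:-0.2 0.094:-0.6 0.098:-0.5
```

Call:
send_rows(moves="0 0 0 34 0;0 0 0 34 0;0 0 0 34 0;0 0 0 35 0;0 0 20 0 0;0 0 25 0 0;0 0 25 0 0;0 0 8 0 0;0 0 0 0 0;0 0 0 0 0;0 0 0 0 0")

```text
time_s: 45.98
position: [0.5478, -0.1764, 0.0286]
tcp_rot: [[0.985, 0.002, 0.173], [-0.173, -0.001, 0.985], [0.002, -1.0, -0.001]]
force: [0.0, -0.7, -0.4]
opening: 0.006
```

Run:
```python
from h import *
go([.5466,-.1757,.026],-10)
C=np.array([.5325,-.2555]); d=read_state()['position'][:2]-C; print(d@[-.985,.1736],d@[-.1736,-.985])
```

```text
t 46.0 pos [ 0.5478 -0.1764  0.0286] heading -10.0 open 0.6 F [ 0.0137 -0.6908 -0.371 ] j [-29.  43.  97.   0.  40. -19.]
shift mm [-1.3  2.6  0.5] rows>= 1.0
yaw 0.0
-0.0012911415663186935 -0.08059132574358326
```

Pushing 14 mm, slowly.

Call:
send_rows(moves="0 -1.2 3 0 0;0 0 0 -2 0;0 0 0 -2 0;0 0 0 -2 0;0 0 0 -2 0;0 0 0 -2 0;0 0 0 -1.5 0;0 0 0 -1.5 0;0 0 0 -1 0;0 0 0 0 0;0 0 0 0 0")

```text
time_s: 46.9
position: [0.5432, -0.1895, 0.0245]
tcp_rot: [[0.985, -0.0, 0.173], [-0.173, 0.0, 0.985], [-0.0, -1.0, 0.0]]
force: [0.6, 4.0, 3.5]
opening: 0.006
```

```bash
cat > gap.py <<'E'
from h import *
C=np.array([.5325,-.2555]); d=read_state()['position'][:2]-C; print('tcp deck y',d@[-.1736,-.985], 'F',read_state()['force'])
for n in ('scene','top'):
    c=cam(n); P=cloud(c); d=P[...,:2]-C; y=d@[-.1736,-.985]; x=d@[-.985,.1736]; h=P[...,2]-(.019+.0611*y)
    m=(abs(x)<.011)&(y>-.12)&(y<.12)&(abs(h)<.05)
    for a in np.arange(-.07,.04,.004):
        k=m&(y>=a)&(y<a+.004)
        if k.sum()>2: print('%.3f:%.1f'%(a+.002,1000*np.median(h[k])),end=' ')
    print()
E
python3 gap.py
```

```text
tcp deck y -0.06683350242210723 F [0.6008 4.0166 3.4507]
-0.068:3.6 -0.064:12.4 -0.060:0.0 -0.056:14.9 -0.052:12.8 -0.048:5.3 -0.040:33.5 -0.036:33.3 -0.032:33.9 -0.028:32.8 -0.024:32.5 0.004:26.4 0.008:23.2 0.012:25.5 0.016:26.9 0.020:29.2
```

Call:
send_rows(moves="0 0 0 -1.5 0;0 0 0 -1 0;0 0 0 -1 0;0 0 0 0 0;0 0 0 0 0")

```text
time_s: 47.42
position: [0.5427, -0.1929, 0.0245]
tcp_rot: [[0.985, -0.0, 0.173], [-0.173, 0.0, 0.985], [-0.0, -1.0, 0.0]]
force: [0.7, 4.6, 4.8]
opening: 0.003
```

Call:
send_rows(moves="0 0 -10 4 0;0 0 -25 0 0;0 0 -40 0 0;0 0 -15 -30 0;0 0 0 -35 0;0 0 0 -35 0;0 0 0 -22 0;0 0 0 0 0;0 0 0 0 0;0 0 0 0 0")

```text
time_s: 48.25
position: [0.5218, -0.3091, 0.1144]
tcp_rot: [[0.985, -0.001, 0.173], [-0.173, 0.0, 0.985], [-0.001, -1.0, 0.0]]
force: [0.3, 0.3, 0.1]
opening: 0.004
```

```bash
python3 fin.py
```

```text
t 48.2 pos [ 0.5218 -0.3091  0.1144] heading -10.0 open 0.4 F [0.2523 0.2617 0.0694] j [-41.  37.  90.  -0.  53. -31.]
wedge p 0.98 hue/sat 87.0 223.0 rect [ 384.5 -189.    58.9   29.8] thin heading 32.9 patch [ 373.3 -196.3] ztop 0.0321
wedge p 0.97 hue/sat 12.0 56.0 rect [ 537.6 -231.    55.5   29.4] thin heading -99.1 patch [ 540.4 -219.2] ztop 0.0499
tube p 0.69 [276. 248. 374. 273.] rect [ 523.1 -316.8   69.7   14.6] axis 169.8 ridge axis 170.3 ztop 0.0524 ridge [ 0.5224 -0.3194  0.0511]
tube p 0.62 [273. 171. 375. 215.] rect [ 530.2 -271.2   70.    28.9] axis 170.0 ridge axis 169.4 ztop 0.0496 ridge [ 0.5304 -0.2711  0.0482]
 deck xy -0.0013713346923828074 0.062057842053222664
 deck xy -0.0004842648803711127 0.015864106433105457
-0.078:-0.6 -0.074:-0.5 -0.070:-0.7 -0.066:-0.7 -0.062:-0.6 -0.058:-0.5 -0.054:29.0 -0.050:31.2 -0.046:31.9 -0.042:32.0 -0.038:32.0 -0.034:32.0 -0.030:32.0 -0.026:31.6 -0.022:30.4 -0.018:26.5 -0.014:22.8 -0.010:19.0 -0.006:15.1 -0.002:11.4 0.002:17.4 0.006:24.9 0.010:27.6 0.014:28.6 0.018:28.4 0.022:27.0 0.026:23.9 0.030:19.9 0.034:-0.6 0.038:-0.6 0.042:-0.7 0.046:-0.5 0.050:-0.5 0.054:-0.4 0.058:19.9 0.062:26.5 0.066:28.1
```

The wedge now touches: face and tube are 38–39 mm apart by profile, and the tube shifted 1 mm, which confirms contact. I'll retreat and do a final overall check.

Call:
send_rows(moves="0 0 -30 0 0;0 0 -30 0 0;0 0 -30 0 0;0 0 0 0 0;0 0 0 0 0;0 0 0 0 0;0 0 0 0 0;0 0 0 0 0;0 0 0 0 0;0 0 0 0 0;0 0 0 0 0;0 0 0 0 0;0 0 0 0 0;0 0 0 0 0;0 0 0 0 0")

```text
time_s: 49.65
position: [0.5223, -0.3094, 0.2045]
tcp_rot: [[0.985, 0.0, 0.173], [-0.173, -0.0, 0.985], [0.0, -1.0, -0.0]]
force: [-0.1, 0.5, -0.5]
opening: 0.005
```

```bash
python3 fin.py
python3 - <<'E'
from h import *
from knobs import knobs
c=cam('scene'); cv2.imwrite('pics/s_end.png',c['image']); 
w=cv2.imread('pics/fin.png'); b=np.hstack([c['image'][150:480,150:550],w[100:430,120:520]]); cv2.imwrite('pics/end.png',b)
knobs(c,zt=.103,guess={'red':(.569,.2235),'white':(.658,.2140)})
for n in ('loupe','pill_box','scale_block'): print(n,[np.r_[x['pixel'].round() if hasattr(x['pixel'],'round') else x['pixel'],x['p']] for x in mark_of(c,n)[:1]])
E
```

```text
t 49.6 pos [ 0.5223 -0.3094  0.2045] heading -10.0 open 0.5 F [-0.0655  0.4718 -0.4683] j [-41.  30.  86.  -0.  64. -31.]
wedge p 0.81 hue/sat 87.0 221.0 rect [ 281.3 -265.1   57.4   28.4] thin heading 171.6 patch [ 292.5 -267.3] ztop 0.0322
wedge p 0.78 hue/sat 87.0 207.0 rect [ 384.6 -189.3   58.    29.4] thin heading 33.8 patch [ 373.1 -196.5] ztop 0.0322
tube p 0.64 [288. 172. 361. 198.] rect [ 529.8 -275.1   69.8   28.1] axis 169.9 ridge axis 169.8 ztop 0.0499 ridge [ 0.5301 -0.2752  0.0484]
 deck xy -0.0007254122924804969 0.019804088012695318
-0.078:-0.5 -0.074:-0.6 -0.070:-0.7 -0.066:-0.8 -0.062:-0.5 -0.058:-0.7 -0.054:-0.7 -0.050:29.1 -0.046:31.2 -0.042:32.0 -0.038:31.9 -0.034:31.8 -0.030:31.8 -0.026:31.8 -0.022:31.5 -0.018:30.0 -0.014:25.6 -0.010:21.5 -0.006:18.0 -0.002:13.9 0.002:10.4 0.006:16.9 0.010:25.1 0.014:27.6 0.018:28.6 0.022:28.4 0.026:26.7 0.030:23.9 0.034:20.0 0.038:-0.5 0.042:-0.4 0.046:-0.5 0.050:-0.6 0.054:-0.3 0.058:21.0 0.062:26.8 0.066:28.2 0.070:28.7 0.074:27.8 0.078:25.5 0.082:22.2 0.090:-0.5 0.094:-0.7 0.098:-0.6 red bar centre rect 569.6300659179688 221.65846252441406 14.85766887664795 40.56350326538086 80.6077880859375 mean [0.57   0.2222] 134 heading -5.523231688557925 stripe [0.5831 0.219 ] 139 skirt mid [0.5688 0.2208] [0.038  0.0381]
white bar centre rect 659.1500244140625 210.30084228515625 16.218141555786133 39.45451354980469 81.9135513305664 mean [0.6601 0.212 ] 161 heading -5.596344752452744 stripe [0.6749 0.21  ] 176 skirt mid [0.6586 0.2125] [0.0387 0.0394]
loupe [array([357.  , 286.7 ,   0.93])]
pill_box [array([248.5, 357.7,   0.8])]
scale_block [array([284.  , 188.3 ,   0.79])]
```

View pics/end.png

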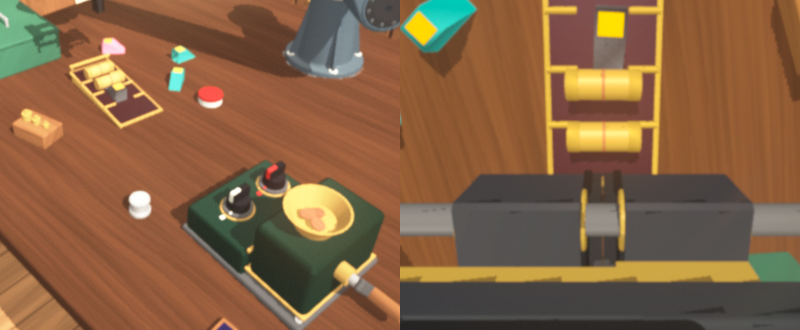

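The scene shows both knobs on their dials pointing at their marks, two tubes on the rack, and the wedge in the lane. However, the wedge and lower tube read about 4 mm farther uphill than before. I'll check that they are at rest, and that this isn't just a viewing-height effect.

Call:
send_rows(moves="0 0 30 0 0;0 0 30 0 0;0 0 30 0 0;0 0 0 0 0;0 0 0 0 0;0 0 0 0 0;0 0 0 0 0;0 0 0 0 0;0 0 0 0 0;0 0 0 0 0;0 0 0 0 0;0 0 0 0 0;0 0 0 0 0;0 0 0 0 0;0 0 0 0 0")

```text
time_s: 51.25
position: [0.5223, -0.3093, 0.1144]
tcp_rot: [[0.985, -0.0, 0.173], [-0.173, 0.0, 0.985], [-0.0, -1.0, 0.0]]
force: [-0.1, -0.1, -0.8]
opening: 0.005
```

```bash
python3 fin.py
```

```text
t 51.2 pos [ 0.5223 -0.3093  0.1144] heading -10.0 open 0.4 F [-0.0772 -0.1118 -0.8055] j [-41.  37.  90.   0.  53. -31.]
wedge p 0.97 hue/sat 87.0 223.0 rect [ 384.9 -188.8   59.3   29.5] thin heading 32.8 patch [ 373.3 -196.4] ztop 0.0322
wedge p 0.89 hue/sat 12.0 57.0 rect [ 544.  -235.9   56.3   30.8] thin heading -101.5 patch [ 545.1 -223.7] ztop 0.0502
wedge p 0.67 hue/sat 87.0 255.0 rect [ 290.5 -266.5   38.8   28.4] thin heading 171.7 patch [ 296.1 -268.7] ztop 0.0320
tube p 0.89 [274. 178. 376. 220.] rect [ 529.7 -275.3   70.    28.4] axis 169.4 ridge axis 169.9 ztop 0.0498 ridge [ 0.5298 -0.2751  0.0484]
tube p 0.67 [273. 245. 374. 270.] rect [ 522.9 -316.9   69.9   14.5] axis 170.0 ridge axis 170.0 ztop 0.0525 ridge [ 0.5229 -0.3197  0.0511]
 deck xy -0.0006993164550781764 0.01996306599731445
 deck xy -0.0012303802734375082 0.06218096484985353
-0.078:-0.6 -0.074:-0.5 -0.070:-0.7 -0.066:-0.6 -0.062:-0.6 -0.058:-0.5 -0.054:-0.7 -0.050:29.0 -0.046:31.3 -0.042:31.8 -0.038:31.8 -0.034:31.9 -0.030:31.8 -0.026:31.9 -0.022:31.5 -0.018:29.5 -0.014:25.6 -0.010:22.0 -0.006:18.2 -0.002:14.1 0.002:10.5 0.006:17.6 0.010:25.3 0.014:27.7 0.018:28.5 0.022:28.3 0.026:27.1 0.030:24.0 0.034:20.4 0.038:-0.5 0.042:-0.6 0.046:-0.6 0.050:-0.5 0.054:-0.3 0.058:19.8 0.062:26.6 0.066:28.1
```

The wedge was knocked about 8 mm sideways and 4 mm uphill while the arm was away. It is still in the lane at heading −101.5° against −100° uphill. The lower tube leans on it, 4 mm uphill of its stops, and hasn't moved between the last two looks, so it is touching. Everything meets the conditions, so I'm handing in.

```bash
python3 -c "
from h import *
print(hand_in())"
```

```text
the job is handed in; nothing more can be done
None
```

I handed the job in at about 51 s of the 210 s allowed, with everything in place by my last checks; `hand_in()` gives no verdict.

- **Knobs:** Both are home on their own shafts. The bar tops sit at about 0.103 m, which is the disc height plus the knob. The pointers were at about −6.2° right after fitting and −5.5° in the last scene picture, against −6.2° for the marks.
- **Tubes:** Only two tubes were there. Both lie crosswise within 1° and centred within about 1.5 mm. The upper one rests on its stops.
- **Wedge:** I pushed the iron wedge up the lane, thin end uphill, until it touched the lower tube; the tube moved 1 mm.
- **Knock after placing:** The last look showed the wedge about 8 mm sideways and the wedge and lower tube about 4 mm farther uphill, though the arm was not near them.
    - **Wedge:** It was still flat, within 2° of uphill and 8 mm off centre.
    - **Lower tube:** It was at rest leaning on the wedge, uphill of its stops, over the last two looks. I left it that way.
- **Check that disagreed:** Camera profiles put the wedge-to-tube distance at 39–40 mm, where contact is 38 mm and the limit is 41.5 mm. I put that down to camera bias, because a tube off its stops can only rest there by touching the wedge.
- **Left alone:** The loupe, pill box and scale block showed no real shift in the scene camera (at most about 4 pixels).

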